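# Scoop chocolates from the jar into the tea dish

## Robot

A 6-joint arm with a two-finger parallel gripper is mounted at the origin on the work surface. World frame = base frame: x ahead of the robot, y to its left, z up, the work surface at z = 0. Lengths are in mm, angles in rad, forces in N, time in s.
With the tool pointing down it reaches from about 325 to 900 mm from the base axis. Payload 6.1 kg.
Tool frame: the origin (TCP) lies midway between the tips of the shut fingers; the grasp point (between the pads) lies arm.pinch_z behind it (arm.pinch_z is the distance from the TCP to the grasp point, in mm); z points along the fingers, y is the line along which they close (so a half turn about z gives the same grasp; the last joint's range is limited). The gripper opens to 87 mm and grips with 3 to 60 N. Pads are 19 mm wide; open, the fingers measure 117 mm over their backs; the gripper's body (75 mm by 190 mm) begins 51 mm behind the grasp point.
Start: joints at [-1.415, 0.22, 1.526, -0, 1.395, -0.126], TCP at [173.796, -600.342, 222.538] pointing down, gripper open.
Joint ranges: [-2.98, 2.98], [-0.91, 2.08], [0.09, 2.57], [-1.24, 4.39], [0.2, 2.65], [-2.68, 2.68]. Speed limits (rad/s): [2.57, 2.57, 3.01, 3.14, 3.14, 3.14].

## Interface

Orientations are given as a rotation vector (axis times angle).
In Python, from plant import arm gives the robot as it stands. The module is installed in compiled form; this text tells all that it offers.
- The arm moves only by the tool send_rows, never from a script. Its argument "commands" is a list of rows, each an object of numbers: "fingers": the closure, from 0 (fully open) to 1 (shut); "tx", "ty", "tz": the shift along the tool's x, y, z in units of 2 cm (1.0 is 2 cm); "yaw": the turn about the tool's z in units of 4 degrees (1.0 is 4 degrees). A call has 1 to 12 rows; each row shifts and turns the commanded pose from where the row before left it, along the tool's axes as they then stand; what a row does not reach is not made up. A row lasts 1/8 s, in which the tool goes at most 62.5 mm and 10.7 degrees, less where a joint would pass 70% of its speed; a pose out of reach is approached as far as the arm can. A call with a number of a shift or a turn outside -1 to 1 is refused whole. A call with a gripper value outside its range is refused whole. The fingers move at their own pace and stop on an object; "grip_force" is the grip in N (left out, the last holds). Time passes only in rows, so rows that do not move let the fingers close. It gives the time, the measured TCP pose, the force, the opening and the grip force at its end, in the units of the state.
- arm.read_state(): the state, without advancing time (a new reading comes with each control period).
- arm.snapshot(name): name is "side" or "top" or "wrist"; returns (picture, depth): 400x640x3 uint8, red, green, blue; 400x640 float32, mm along the optical axis (not along the pixel's ray), 0 where there is no reading.
- arm.calibration(name): a dict with "fovy" (degrees; the focal length in pixels is half the picture's height over the tangent of half this angle, whatever the lens; pixels are square), "cx", "cy" (the principal point, pixels), "eye" and "attitude" of the camera in the world; the wrist camera has in their place "tool_from_camera" (4x4, takes a point from camera to tool coordinates, whose origin is the TCP and whose axes are the flange's). Camera axes: x right, y down, z forward; pixel columns grow to the right and rows downward; lengths in mm; the calibration is good to about 2 mm. A picture is of the moment at which its call begins: read the wrist's pose just before it. calibration takes no time and is no camera call.
- arm.finish_job(): hands the job in; it is judged then, once.
Trained networks look in the newest picture that a camera, given by its name, has taken for a name from the list of things; names that differ only in an ending like _2 or _b are one class to them, and where a whole thing is asked for, a point or a joint stands for the part that bears it (a point fixed in the world has none). Each returns a list of dicts, best first, with "conf" (0 to 1); they miss things now and then, are a little off and sometimes report something else, mostly with a low value. They report only what shows in the picture. A call takes as long as a camera call. They do not tell look-alikes from the thing itself.
- arm.masks_of(camera, name): "region" (400x640 bool, what is visible of it) and "location" ([column, row] in pixels, amid what is visible of it).
The state is a dict: "time_s": time; "q": joint angles; "qd": joint speeds; "joint_torque": joint torques, N m; "eef_pos": TCP position; "tool_rot": TCP orientation; "ft_force": force on the tool from outside, world axes, zero at the start; "torque": the same for the moment, N m; "width": finger opening in mm; "grasp_force": force on a finger pad.
Only numpy, scipy, OpenCV 4.12 (cv2) and the standard library are available. Lean on these libraries where they do the work, as an engineer would, in place of code of your own. Each camera call takes 0.05 s, during which the arm holds its last target. There are 200 camera calls.

## Task

Take the scoop, angle it into the narrow jar, scoop up at least two of the foil-wrapped chocolates and tip them into the pale blue bowl on the tea tray, spilling none and never touching them with the fingers. Then stand the scoop back on its bamboo board on its flat bottom and let go; the bowl stays upright on the tray, chocolates you do not serve stay in the jar, and the glasses, saucers and sugar pot are left alone.

Things in the scene. Friction and masses are not known exactly. Their poses are not given: they have to be found in the camera images.
- jar: clear rectangular jar, fixed, white floor. Outer 148 x 80 x 90 mm (x, y, z); walls 4 mm, inner floor at z = 5 mm, so inside 140 x 72 mm. Origin: centre of the underside; z up, x along its length, its +x end farther from the robot (yaw within 0.35 rad of straight ahead). The chocolates lie towards the +x end
- scoop: scoop, about 100 g, standing on its flat bottom on the board. Steel pan 56 x 56 mm, floor and walls 2 mm thick, open in front (+x); back wall 22 mm high; side walls 22 mm high from x = -28 to +12, then 11 mm high to the nose. Origin: centre of the pan's underside; x to the nose, y left, z up. At the start upright, nose away from the robot (yaw within 0.4 rad of straight ahead)
- scoop_grip (a point): centre of the scoop's wooden grip, at x = -91.6, y = 0, z = +83.8 mm in the scoop's frame. The straight handle, 122 mm long, rises backwards (-x) at 50 degrees from the back wall (x = -28, z = 8 mm): shaft 10 mm wide (y), 8 mm deep, then for its last 46 mm the dark grip, 14 mm wide (flat sides facing +y and -y) and 22 mm deep
- scoop_nose (a point): middle of the scoop's front edge at its underside (x = +28 mm in the scoop's frame). A small raised lip runs along that edge, 3 mm wide and 4 mm high in all, over a floor 2 mm thick: a ball rolls over it only when the pan is tipped nose down by more than about 35 degrees
- jar_mouth (a point): centre of the jar's narrowed mouth, 90 mm above the jar's origin. The mouth is 104 x 72 mm (x, y): at each x end a frosted shoulder plate 4 mm thick (z 86 to 90 mm) covers the inside by 18 mm. The scoop is too long to go in and lie level on the jar's floor
- board: flat bamboo board, fixed, 220 x 120 x 10 mm (x, y, z), on which the scoop stands; origin at the centre of its underside, its top 10 mm above the counter
- dish: round pale blue bowl, 110 mm across the rim, 36 mm high, 250 g, loose on the tray, empty; origin at the centre of its underside, z up. It may stand on either side of the tray, the saucer stack on the other
- tray: rectangular bamboo tray, fixed, 320 x 360 mm (x, y), 22 mm high with walls 8 mm thick and a floor 8 mm thick; origin at the centre of its underside
- glass0: slim clear tea glass, 85 mm tall, 54 mm across the rim, standing loose on the tray at its far (+x) side; origin at the centre of its underside. To be left alone
- glass1: slim clear tea glass, 85 mm tall, 54 mm across the rim, standing loose on the tray at its far (+x) side; origin at the centre of its underside. To be left alone
- saucers: stack of five pale blue saucers, 104 mm across, 35 mm high, loose on the tray; origin at the centre of the underside. To be left alone
- sugar_pot: round steel sugar pot with a closed lever lid, 80 mm across, 90 mm high, loose on the counter beyond the board and the jar; origin at the centre of its underside. To be left alone
- choc0_center (a point): chocolate wrapped in gold foil: a hard, smooth, slippery ball 24 mm across, 10 g (friction about 0.25), lying loose on the jar's floor in the half towards the jar's +x end; this point is its centre
- choc1_center (a point): chocolate wrapped in gold foil: a hard, smooth, slippery ball 24 mm across, 10 g (friction about 0.25), lying loose on the jar's floor in the half towards the jar's +x end; this point is its centre
- choc2_center (a point): chocolate wrapped in gold foil: a hard, smooth, slippery ball 24 mm across, 10 g (friction about 0.25), lying loose on the jar's floor in the half towards the jar's +x end; this point is its centre
- choc3_center (a point): chocolate wrapped in gold foil: a hard, smooth, slippery ball 24 mm across, 10 g (friction about 0.25), lying loose on the jar's floor in the half towards the jar's +x end; this point is its centre
Not all that is in view belongs to the job. Leave any purple look-alike of the jar alone. What is shaped like the scoop but green is not meant.

How it is judged:
By the outcome, as a careful person would: the job done as asked, in the order asked, and still so for the second after the job is handed in, with the robot touching nothing.
It also fails if it takes over 67 s, if anything falls off the work surface, if the arm or the gripper's body presses on something with over 40 N, if the wrist force passes 120 N, or if a joint passes its speed limit or range.

## Working session

There is one attempt and no reset: what is moved stays moved. The work goes in short steps, Python scripts to look and compute and a tool call to move; the robot and the scene stay as the last step left them, time stands still between calls to the robot, and variables do not carry over. Pictures are saved under pics/ and viewed, at most 10 in all, crops included, and the job is handed in when it is done.

Besides the shell and the picture viewer there is one more tool, called after "Emit:" as name(argument=value, ...), one argument or row to a line, values as JSON. send_rows: Moves the arm, as the interface text tells. Its arguments: {"type":"object","properties":{"commands":{"type":"array"},"grip_force":{"type":"number"}},"required":["commands"]}

```bash
mkdir -p pics; cat > h.py <<'E'
import numpy as np, cv2
from plant import arm
from scipy.spatial.transform import Rotation as R
def cam(n):
    c=arm.calibration(n); f=200/np.tan(np.radians(c['fovy'])/2)
    if 'eye' in c:
        A=np.array(c['attitude'],float); A=A if A.shape==(3,3) else R.from_rotvec(A).as_matrix()
        return f,c['cx'],c['cy'],A,np.array(c['eye'])
    s=arm.read_state(); T=np.array(c['tool_from_camera']); Rt=R.from_rotvec(s['tool_rot']).as_matrix()
    return f,c['cx'],c['cy'],Rt@T[:3,:3],Rt@T[:3,3]+np.array(s['eef_pos'])
def pts(cm,d,mask=None):
    f,cx,cy,A,e=cm
    m=(d>0)&(mask if mask is not None else True)
    v,u=np.nonzero(m); z=d[v,u]
    return np.c_[(u-cx)/f*z,(v-cy)/f*z,z]@A.T+e,u,v
def proj(cm,P):
    f,cx,cy,A,e=cm; p=(np.atleast_2d(P)-e)@A
    return np.c_[p[:,0]/p[:,2]*f+cx,p[:,1]/p[:,2]*f+cy]
def save(n,p): cv2.imwrite('pics/'+n,p[:,:,::-1])
E
python3 - <<'E'
from h import *
print(arm.pinch_z,arm.read_state())
for n in ['side','top','wrist']:
    print(n,arm.calibration(n))
ims=[]
for n in ['side','top']:
    cm=cam(n);p,d=arm.snapshot(n); save(n+'0.png',p); np.savez('/tmp/%s0.npz'%n,p=p,d=d)
    for k in ['jar','scoop','scoop_grip','scoop_nose','board','dish','tray','glass0','saucers','sugar_pot','choc0_center']:
        for r in arm.masks_of(n,k)[:5]:
            if r['conf']<.2: continue
            P,_,_=pts(cm,d,r['region'])
            print(n,k,round(r['conf'],2),np.round(r['location']),r['region'].sum(),np.round(np.median(P,0)) if len(P) else None,np.round(np.percentile(P,2,axis=0)) if len(P) else '',np.round(np.percentile(P,98,axis=0)) if len(P) else '')
E
```

```text
18.700000000000003 {'time_s': 0.0, 'q': array([-1.41512382e+00,  2.21241714e-01,  1.52763556e+00,  1.84654897e-05,
        1.39468405e+00, -1.26103621e-01]), 'qd': array([-0.00074849, -0.00092939, -0.00173054, -0.00032958,  0.00015161,
       -0.0002061 ]), 'joint_torque': array([ 8.03854800e-04, -4.94606781e+01, -3.87387693e+01,  6.98818965e-02,
        5.71970141e-02, -1.53902779e-04]), 'eef_pos': array([ 173.69081025, -599.72598713,  221.41466037]), 'tool_rot': array([-3.10851626e+00, -4.40868583e-01,  1.71579369e-05]), 'ft_force': array([0.54213479, 0.25245108, 0.09631381]), 'torque': array([0.00075602, 0.00647017, 0.07124379]), 'grasp_force': 0.0, 'width': 87.03460883430839}
side {'fovy': 44.181107974367094, 'cx': 315.696285374393, 'cy': 191.39629769369628, 'eye': array([  189.41700634, -1385.85753244,   898.26750515]), 'attitude': array([-2.07470547,  0.30508947, -0.19114425])}
top {'fovy': 44.298832851342624, 'cx': 321.8440119214068, 'cy': 203.14726952261168, 'eye': array([ 443.8184253 ,  -43.98994682, 1469.94947809]), 'attitude': array([-2.1482377 ,  2.18428237, -0.12930302])
[... 3125 characters left out ...]
9. 233.  46.]
top tray 0.6 [208. 208.] 10258 [605. 276.   8.] [437.  99.   1.] [748. 450.  25.]
top tray 0.55 [409. 221.] 503 [ 549. -301.   15.] [ 455. -330.    6.] [ 587. -276.  116.]
top glass0 0.82 [184. 170.] 390 [700. 348.  54.] [674. 318.  12.] [723. 367.  95.]
top glass0 0.7 [241. 171.] 360 [707. 181.  52.] [679. 154.  12.] [726. 202.  94.]
top glass0 0.42 [328. 190.] 50 [632. -76.  25.] [623. -85.   4.] [646. -65.  32.]
top saucers 0.73 [178. 236.] 1084 [520. 367.  41.] [473. 320.  18.] [566. 416.  47.]
top sugar_pot 0.62 [363. 140.] 676 [ 780. -180.   74.] [ 749. -218.   14.] [ 821. -145.   85.]
top sugar_pot 0.27 [204. 206.] 10003 [607. 274.   8.] [438.  99.   1.] [748. 448.  24.]
```

```bash
python3 - <<'E'
from h import *
a=cv2.imread('pics/side0.png')[130:330,210:410]; b=cv2.imread('pics/top0.png')[170:300,300:500]
a=cv2.resize(a,(600,600),interpolation=cv2.INTER_CUBIC)[:,:400]
a=cv2.resize(cv2.imread('pics/side0.png')[190:340,210:410],(800,600),interpolation=3)
b=cv2.resize(b,(800,520),interpolation=3)
cv2.imwrite('pics/a.png',a);cv2.imwrite('pics/b.png',b)
E
```

```text
(no output)
```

View pics/b.png

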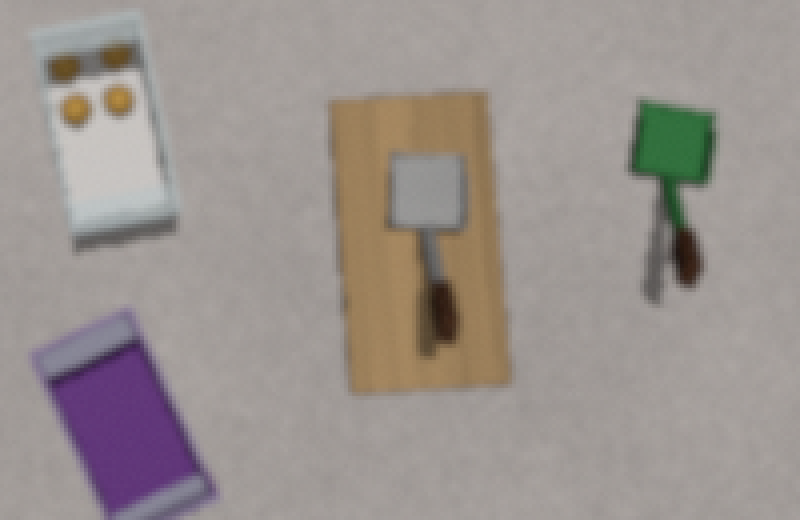

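View pics/a.png

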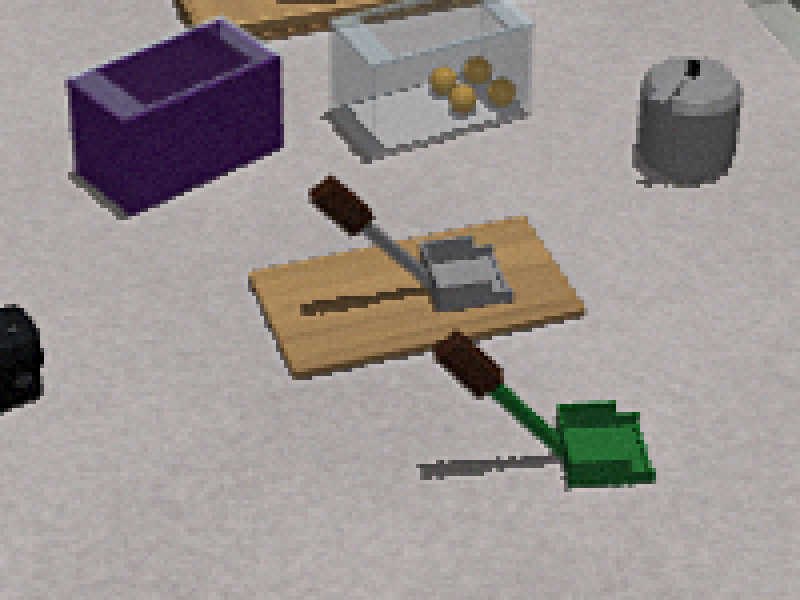

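```bash
cat >> h.py <<'E'
def rel(t,yaw=None,s=None,n=None):
    """print rows units to world TCP target; yaw=world heading (deg) of the tool x axis"""
    s=s or arm.read_state(); M=R.from_rotvec(s['tool_rot']).as_matrix()
    h=np.degrees(np.arctan2(M[1,0],M[0,0])); d=M.T@(np.array(t)-s['eef_pos'])/20
    y=0 if yaw is None else -((yaw-h+180)%360-180)/4
    print('pos',np.round(s['eef_pos'],1),'head',round(h,2),'tilt',round(np.degrees(np.arccos(-M[2,2])),2),'units txyz',np.round(d,2),'yaw',round(y,2),'minrows',int(np.ceil(max(abs(d).max(),abs(y)/2.6))))
    if n: print('per row',np.round(d/n,3),round(y/n,3))
E
python3 - <<'E'
from h import *
for n in ['side','top']:
    cm=cam(n); z=np.load('/tmp/%s0.npz'%n); P,u,v=pts(cm,z['d'])
    m=(P[:,0]>430)&(P[:,0]<610)&(P[:,1]>-345)&(P[:,1]<-260)&(P[:,2]>16)
    Q=P[m]
    g=Q[Q[:,2]>62]; b=Q[(Q[:,2]<34)&(Q[:,0]>510)]
    print(n,'grip',g.mean(0).round(1),len(g),'pan',b.mean(0).round(1),cv2.minAreaRect(b[:,:2].astype(np.float32)))
    m=(P[:,0]>500)&(P[:,0]<720)&(P[:,1]>-130)&(P[:,1]<0)&(P[:,2]>70)&(P[:,2]<110)
    print('jar',cv2.minAreaRect(P[m][:,:2].astype(np.float32)),P[m][:,2].mean())
    hsv=cv2.cvtColor(z['p'],cv2.COLOR_RGB2HSV); k=(hsv[:,:,0]>12)&(hsv[:,:,0]<30)&(hsv[:,:,1]>120)
    ij=np.full(k.shape,False)
    pr=proj(cm,[[560,-30,0],[700,-30,0],[560,-110,90],[700,-110,0]])
    PP,uu,vv=pts(cm,z['d'],k); mm=(PP[:,0]>580)&(PP[:,0]<700)&(PP[:,1]>-120)&(PP[:,1]<-10)
    img=np.zeros(k.shape,np.uint8); img[vv[mm],uu[mm]]=1
    nn,lab,st,ce=cv2.connectedComponentsWithStats(img)
    f,cx,cy,A,e=cm
    for i in range(1,nn):
        if st[i,4]<5: continue
        r=A@np.array([(ce[i][0]-cx)/f,(ce[i][1]-cy)/f,1]); t=(17-e[2])/r[2]; print('ball',st[i,4],(e+t*r).round(1))
rel([420,-302,330],0)
rel([420,-302,330],180)
E
```

```text
side grip [ 473.  -302.2   94.3] 152 pan [ 553.3 -304.    24.7] ((555.1397705078125, -301.9198303222656), (63.936580657958984, 68.67364501953125), 83.95914459228516)
jar ((609.5091552734375, -64.83931732177734), (152.07272338867188, 91.13801574707031), 10.893708229064941) 83.30297273793202
ball 31 [660.2 -35.3  17. ]
ball 63 [632.3 -57.4  17. ]
ball 29 [668.9 -73.   17. ]
top grip [ 473.2 -297.4   98.6] 107 pan [ 553.2 -305.6   23.6] ((557.0690307617188, -302.2706604003906), (87.3419418334961, 83.91541290283203), 0.3642105460166931)
jar ((608.5869140625, -65.16459655761719), (148.9998321533203, 80.13533020019531), 10.44295883178711) 88.98201915656367
ball 18 [666.6 -76.   17. ]
ball 19 [658.8 -37.7  17. ]
ball 24 [633.3 -76.5  17. ]
ball 25 [627.1 -45.4  17. ]
pos [ 173.8 -600.3  222.6] head 16.15 tilt 0.0 units txyz [ 15.97 -10.91  -5.37] yaw 4.04 minrows 16
pos [ 173.8 -600.3  222.6] head 16.15 tilt 0.0 units txyz [ 15.97 -10.91  -5.37] yaw -40.96 minrows 16
```

Emit:
send_rows(
  commands=[
    {"fingers": 0, "tx": 1, "ty": -0.68, "tz": -0.4},
    {"fingers": 0, "tx": 1, "ty": -0.68, "tz": -0.4},
    {"fingers": 0, "tx": 1, "ty": -0.68, "tz": -0.4},
    {"fingers": 0, "tx": 1, "ty": -0.68, "tz": -0.4},
    {"fingers": 0, "tx": 1, "ty": -0.68, "tz": -0.4},
    {"fingers": 0, "tx": 1, "ty": -0.68, "tz": -0.4},
    {"fingers": 0, "tx": 1, "ty": -0.68, "tz": -0.4},
    {"fingers": 0, "tx": 1, "ty": -0.68, "tz": -0.4},
    {"fingers": 0, "tx": 1, "ty": -0.68, "tz": -0.4},
    {"fingers": 0, "tx": 1, "ty": -0.68, "tz": -0.4},
    {"fingers": 0, "tx": 1, "ty": -0.68, "tz": -0.4},
    {"fingers": 0, "tx": 1, "ty": -0.68, "tz": -0.4},
  ],
)

```text
schema error: expected keys fingers, tx, ty, tz, yaw
```

Emit:
send_rows(
  commands=[
    {"fingers": 0, "tx": 1, "ty": -0.68},
    {"fingers": 0, "tx": 1, "ty": -0.68},
    {"fingers": 0, "tx": 1, "ty": -0.68},
    {"fingers": 0, "tx": 1, "ty": -0.68},
    {"fingers": 0, "yaw": 1},
    {"fingers": 0, "yaw": 1},
    {"fingers": 0, "yaw": 1},
    {"fingers": 0, "yaw": 1},
    {"fingers": 0},
  ],
)

```text
schema error: expected keys fingers, tx, ty, tz, yaw
```

All keys are needed in every row.

Emit:
send_rows(
  commands=[
    {"fingers": 0, "tx": 1, "ty": -0.68, "tz": -0.4, "yaw": 0},
    {"fingers": 0, "tx": 1, "ty": -0.68, "tz": -0.4, "yaw": 0},
    {"fingers": 0, "tx": 1, "ty": -0.68, "tz": -0.4, "yaw": 0},
    {"fingers": 0, "tx": 1, "ty": -0.68, "tz": -0.4, "yaw": 0},
    {"fingers": 0, "tx": 1, "ty": -0.68, "tz": -0.4, "yaw": 0},
    {"fingers": 0, "tx": 1, "ty": -0.68, "tz": -0.4, "yaw": 0},
    {"fingers": 0, "tx": 1, "ty": -0.68, "tz": -0.4, "yaw": 0},
    {"fingers": 0, "tx": 1, "ty": -0.68, "tz": -0.4, "yaw": 0},
    {"fingers": 0, "tx": 1, "ty": -0.68, "tz": -0.4, "yaw": 0},
    {"fingers": 0, "tx": 1, "ty": -0.68, "tz": -0.4, "yaw": 0},
    {"fingers": 0, "tx": 1, "ty": -0.68, "tz": -0.4, "yaw": 0},
    {"fingers": 0, "tx": 1, "ty": -0.68, "tz": -0.4, "yaw": 0},
  ],
)

```text
time_s: 2.7
eef_pos: [359.8, -375.4, 319.1]
tool_rot: [3.11, 0.441, 0.0]
ft_force: [-0.3, 0.0, -0.7]
width: 86.7
grasp_force: 0.0
```

Emit:
send_rows(
  commands=[
    {"fingers": 0, "tx": 1, "ty": -0.68, "tz": 0, "yaw": 0},
    {"fingers": 0, "tx": 1, "ty": -0.68, "tz": 0, "yaw": 0},
    {"fingers": 0, "tx": 1, "ty": -0.68, "tz": 0, "yaw": 0},
    {"fingers": 0, "tx": 1, "ty": -0.68, "tz": 0, "yaw": 0},
    {"fingers": 0, "tx": 0, "ty": 0, "tz": 0, "yaw": 1},
    {"fingers": 0, "tx": 0, "ty": 0, "tz": 0, "yaw": 1},
    {"fingers": 0, "tx": 0, "ty": 0, "tz": 0, "yaw": 1},
    {"fingers": 0, "tx": 0, "ty": 0, "tz": 0, "yaw": 1},
    {"fingers": 0, "tx": 0, "ty": 0, "tz": 0, "yaw": 0},
  ],
)

```text
time_s: 3.82
eef_pos: [420.9, -301.7, 318.8]
tool_rot: [3.141, 0.005, 0.0]
ft_force: [0.6, 0.5, 0.6]
width: 86.8
grasp_force: 0.0
```

```bash
python3 - <<'E'
from h import *
cm=cam('wrist'); p,d=arm.snapshot('wrist'); save('w0.png',p); np.savez('/tmp/w0.npz',p=p,d=d)
for k in ['scoop_grip','scoop']:
    for r in arm.masks_of('wrist',k): 
        P,_,_=pts(cm,d,r['region']); print(k,r['conf'],np.round(r['location']),np.median(P,0).round(1))
P,u,v=pts(cm,d)
hsv=cv2.cvtColor(p,cv2.COLOR_RGB2HSV)
m=(P[:,0]>430)&(P[:,0]<610)&(P[:,1]>-350)&(P[:,1]<-255)&(P[:,2]>16)
Q=P[m]; g=Q[Q[:,2]>75]
print('grip top face',g.mean(0).round(1),np.percentile(g,[2,98],axis=0).round(1))
h=Q[Q[:,2]>40]; c=np.polyfit(h[:,0],h[:,1],1); print('handle yaw deg',np.degrees(np.arctan(c[0])),'y at 470',np.polyval(c,470))
b=Q[(Q[:,2]<36)]; print(cv2.minAreaRect(b[:,:2].astype(np.float32)), b.mean(0))
bd=P[(P[:,0]>560)&(P[:,0]<610)&(P[:,1]>-345)&(P[:,1]<-335)]; print('board z',np.median(bd[:,2]))
rel([470,-302,300],0)
E
```

```text
scoop_grip 0.7 [445.  52.] [ 586.9 -482.1    6.1]
scoop 0.86 [444.  50.] [ 587.  -482.1    6.3]
scoop 0.73 [312.  74.] [ 556.2 -301.5   12.5]
grip top face [ 447.9 -302.1  421. ] [[ 440.7 -349.3  397.4]
 [ 455.  -256.5  440.1]]
handle yaw deg 6.4070530556676895 y at 470 -299.58959105663655
((560.6194458007812, -303.86590576171875), (55.9705696105957, 65.62725067138672), 86.53426361083984) [ 551.13724434 -303.45367116   28.04269415]
board z 9.763135798028316
pos [ 420.7 -302.   318.7] head 0.22 tilt 0.0 units txyz [2.46 0.01 0.93] yaw 0.06 minrows 3
```

View pics/w0.png

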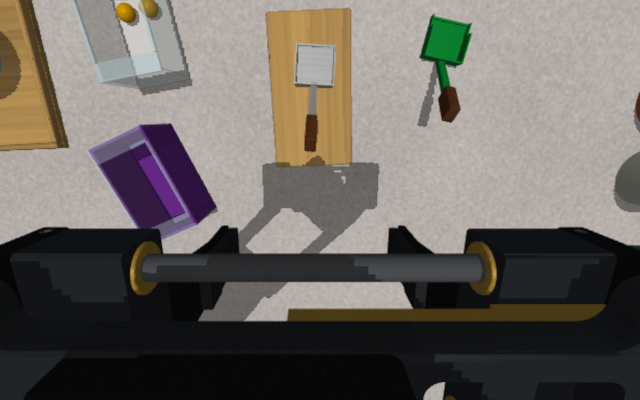

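```bash
python3 - <<'E'
from h import *
z=np.load('/tmp/w0.npz'); d=z['d']; cm=cam('wrist'); P,u,v=pts(cm,d)
from scipy.optimize import least_squares
m=(P[:,0]>430)&(P[:,0]<610)&(P[:,1]>-350)&(P[:,1]<-255)&(P[:,2]>16)&(P[:,2]<130)
Q=P[m]; h=Q[(Q[:,2]>40)]; c=np.polyfit(h[:,0],h[:,1],1); print('handle yaw',np.degrees(np.arctan(c[0])),len(h))
g=Q[Q[:,2]>72]; print('grip pts',len(g),g.mean(0).round(1),np.percentile(g,[1,50,99],axis=0).round(1))
# pan outline from floor/wall points
b=P[(P[:,0]>510)&(P[:,0]<610)&(P[:,1]>-345)&(P[:,1]<-260)&(P[:,2]>15)&(P[:,2]<36)]
print('pan rect',cv2.minAreaRect(b[:,:2].astype(np.float32)))
hsv=cv2.cvtColor(z['p'],cv2.COLOR_RGB2HSV); gray=(hsv[:,:,1]<40)&(hsv[:,:,2]>90)
gm=np.zeros(d.shape,np.uint8); gm[35:95,285:345]=gray[35:95,285:345]; cs,_=cv2.findContours(gm,0,2); cc=max(cs,key=cv2.contourArea); print('pix rect',cv2.minAreaRect(cc))
# brown grip
br=((hsv[:,:,0]<12)|(hsv[:,:,0]>170))&(hsv[:,:,1]>90)&(hsv[:,:,2]<150); gm[:]=0; gm[100:160,290:330]=br[100:160,290:330]
Pg,ug,vg=pts(cm,d,gm>0); print('brown',len(Pg),ug.mean(),vg.mean(),Pg.mean(0).round(1),np.percentile(Pg,[2,98],axis=0).round(1))
for r in arm.masks_of('wrist','scoop'):
    if abs(r['location'][0]-312)<10:
        v,u=np.nonzero(r['region']); print(u.min(),u.max(),v.min(),v.max())
E
```

```text
handle yaw -3.1221686349228617 568
grip pts 420 [ 474.9 -299.3  104.4] [[ 453.  -306.8   83.6]
 [ 475.1 -299.4  106.8]
 [ 496.4 -292.1  117.6]]
pan rect ((559.3793334960938, -304.08306884765625), (55.9857292175293, 67.72814178466797), 86.51932525634766)
pix rect ((314.2333984375, 68.5649185180664), (40.04983139038086, 51.24486541748047), 3.012787342071533)
brown 64 309.71875 128.203125 [ 479.5 -299.   100.3] [[ 454.2 -305.5   85.4]
 [ 495.1 -294.6  114.6]]
294 336 42 151
```

Emit:
send_rows(
  commands=[
    {"fingers": 0, "tx": 0.8, "ty": -0.05, "tz": 1, "yaw": 0},
    {"fingers": 0, "tx": 0.8, "ty": -0.05, "tz": 1, "yaw": 0},
    {"fingers": 0, "tx": 0.8, "ty": -0.05, "tz": 1, "yaw": 0},
    {"fingers": 0, "tx": 0, "ty": 0, "tz": 1, "yaw": 0.88},
    {"fingers": 0, "tx": 0, "ty": 0, "tz": 1, "yaw": 0},
    {"fingers": 0, "tx": 0, "ty": 0, "tz": 1, "yaw": 0},
    {"fingers": 0, "tx": 0, "ty": 0, "tz": 1, "yaw": 0},
    {"fingers": 0, "tx": 0, "ty": 0, "tz": 1, "yaw": 0},
    {"fingers": 0, "tx": 0, "ty": 0, "tz": 1, "yaw": 0},
    {"fingers": 0, "tx": 0, "ty": 0, "tz": 0, "yaw": 0},
  ],
)

```text
time_s: 5.28
eef_pos: [467.3, -298.3, 136.4]
tool_rot: [-3.138, 0.092, 0.005]
ft_force: [-0.0, -0.3, -0.6]
width: 87.1
grasp_force: 0.0
```

```bash
python3 - <<'E'
from h import *
rel([469,-299,75.3],-3.3)
cm=cam('side');p,d=arm.snapshot('side')
c=cv2.resize(p[210:330,230:390],(800,600),interpolation=3); save('s1.png',c)
E
```

```text
pos [ 467.3 -298.3  136.4] head -3.35 tilt 0.23 units txyz [0.1  0.04 3.05] yaw -0.01 minrows 4
```

Emit:
send_rows(
  commands=[
    {"fingers": 0, "tx": 0.1, "ty": 0.04, "tz": 0.8, "yaw": 0},
    {"fingers": 0, "tx": 0, "ty": 0, "tz": 0.8, "yaw": 0},
    {"fingers": 0, "tx": 0, "ty": 0, "tz": 0.8, "yaw": 0},
    {"fingers": 0, "tx": 0, "ty": 0, "tz": 0.65, "yaw": 0},
    {"fingers": 0.5, "tx": 0, "ty": 0, "tz": 0, "yaw": 0},
    {"fingers": 1, "tx": 0, "ty": 0, "tz": 0, "yaw": 0},
    {"fingers": 1, "tx": 0, "ty": 0, "tz": 0, "yaw": 0},
    {"fingers": 1, "tx": 0, "ty": 0, "tz": 0, "yaw": 0},
    {"fingers": 1, "tx": 0, "ty": 0, "tz": 0, "yaw": 0},
    {"fingers": 1, "tx": 0, "ty": 0, "tz": 0, "yaw": 0},
  ],
  grip_force=4,
)

```text
time_s: 6.58
eef_pos: [470.7, -300.2, 77.7]
tool_rot: [3.14, -0.092, 0.0]
ft_force: [-0.4, 1.2, 0.9]
width: 35.0
grasp_force: 0.0
```

Emit:
send_rows(
  commands=[
    {"fingers": 1, "tx": 0, "ty": 0, "tz": 0.1, "yaw": 0},
    {"fingers": 1, "tx": 0, "ty": 0, "tz": 0, "yaw": 0},
    {"fingers": 1, "tx": 0, "ty": 0, "tz": 0, "yaw": 0},
    {"fingers": 1, "tx": 0, "ty": 0, "tz": 0, "yaw": 0},
  ],
  grip_force=4,
)

```text
time_s: 7.08
eef_pos: [470.5, -300.0, 75.4]
tool_rot: [-3.14, 0.092, 0.0]
ft_force: [-0.5, 0.1, -0.8]
width: 14.1
grasp_force: 4.0
```

Emit:
send_rows(
  commands=[
    {"fingers": 1, "tx": 0.22, "ty": 0, "tz": -0.3, "yaw": 0},
    {"fingers": 1, "tx": 0.24, "ty": 0, "tz": -0.3, "yaw": 0},
    {"fingers": 1, "tx": 0.26, "ty": 0, "tz": -0.28, "yaw": 0},
    {"fingers": 1, "tx": 0.28, "ty": 0, "tz": -0.27, "yaw": 0},
    {"fingers": 1, "tx": 0, "ty": 0, "tz": 0, "yaw": 0},
  ],
  grip_force=4,
)

```text
time_s: 7.7
eef_pos: [491.5, -301.7, 99.4]
tool_rot: [3.139, -0.092, 0.002]
ft_force: [-1.0, 0.5, 0.7]
width: 14.2
grasp_force: 4.0
```

```bash
cat >> h.py <<'E'
def scoop_pitch(name='side',dbg=None):
    """fit pan-floor/handle: compare predicted model points' depth image by optimising pitch & pivot; returns pitch deg (nose down +) and pan origin"""
    from scipy.optimize import least_squares
    s=arm.read_state(); cm=cam(name); p,d=arm.snapshot(name)
    M=R.from_rotvec(s['tool_rot']).as_matrix(); G=s['eef_pos']-M[:,2]*arm.pinch_z; h=np.arctan2(M[1,0],M[0,0])
    P,u,v=pts(cm,d)
    X=(P-G)@np.array([[np.cos(h),-np.sin(h),0],[np.sin(h),np.cos(h),0],[0,0,1]])
    # region: lateral within 34, beneath the fingers, within 175 of the grip
    m=(abs(X[:,1])<34)&(np.hypot(X[:,0],X[:,2])<170)&(X[:,2]<-18)&(X[:,0]>-15)
    return X[m],u[m],v[m],p,G,h
E
python3 - <<'E'
from h import *
print(arm.read_state()['eef_pos'],arm.read_state()['grasp_force'])
X,u,v,p,G,h=scoop_pitch()
c=cv2.resize(p[210:330,230:390],(800,600),interpolation=3); save('s2.png',c)
np.savez('/tmp/s2.npz',X=X,u=u,v=v,p=p); print(G,len(X))
E
```

```text
[ 491.52762836 -301.71198362   99.38944175] 4.000189934740774
[ 491.50195239 -301.69286565  118.08941435] 890
```

View pics/s2.png

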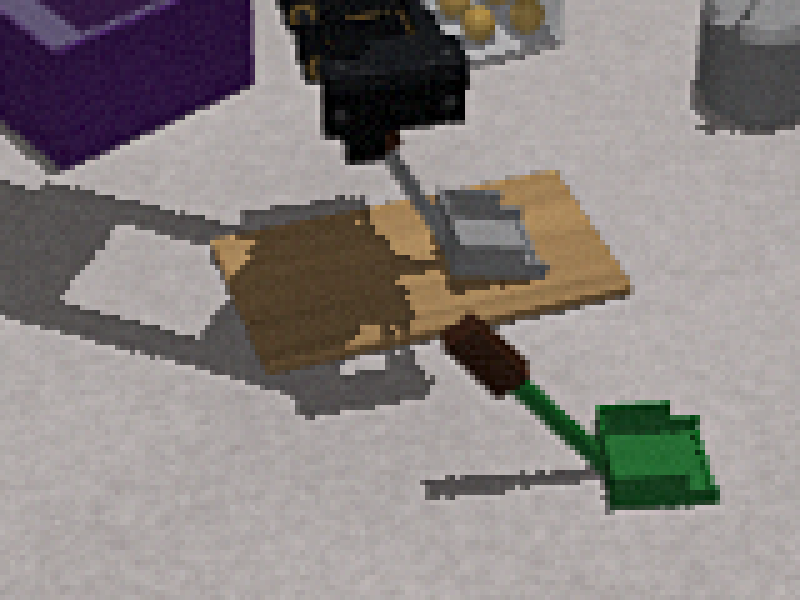

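Emit:
send_rows(
  commands=[
    {"fingers": 1, "tx": 0, "ty": 0, "tz": 0, "yaw": 0},
    {"fingers": 1, "tx": 0, "ty": 0, "tz": 0, "yaw": 0},
    {"fingers": 1, "tx": 0, "ty": 0, "tz": -0.5, "yaw": 0},
    {"fingers": 1, "tx": 0, "ty": 0, "tz": -1, "yaw": 0},
    {"fingers": 1, "tx": 0, "ty": 0, "tz": -1, "yaw": 0},
    {"fingers": 1, "tx": 0, "ty": 0, "tz": -1, "yaw": 0},
    {"fingers": 1, "tx": 0, "ty": 0, "tz": -1, "yaw": 0},
    {"fingers": 1, "tx": 0, "ty": 0, "tz": -1, "yaw": 0},
    {"fingers": 1, "tx": 0, "ty": 0, "tz": 0, "yaw": 0},
  ],
  grip_force=60,
)

```text
time_s: 8.88
eef_pos: [491.7, -302.2, 211.2]
tool_rot: [3.138, -0.092, 0.005]
ft_force: [-0.3, -1.1, -1.1]
width: 13.5
grasp_force: 60.0
```

```bash
cat >> h.py <<'E'
_B=[((-28,-28,0),(28,28,2)),((-28,-28,0),(-26,28,22)),((-28,26,0),(12,28,22)),((-28,-28,0),(12,-26,22)),((12,26,0),(28,28,11)),((12,-28,0),(28,-26,11)),((25,-28,0),(28,28,4))]
def sdf(S):
    D=[]
    for lo,hi in _B:
        lo,hi=np.array(lo),np.array(hi); q=np.maximum(np.maximum(lo-S,S-hi),0); D.append(np.linalg.norm(q,axis=1))
    c,s=np.cos(np.radians(50)),np.sin(np.radians(50))
    L=np.c_[-(S[:,0]+28)*c+(S[:,2]-8)*s,S[:,1],(S[:,0]+28)*s+(S[:,2]-8)*c]
    for a,b,w,t in [(0,76,5,4),(76,122,7,11)]:
        lo=np.array([a,-w,-t]);hi=np.array([b,w,t]); D.append(np.linalg.norm(np.maximum(np.maximum(lo-L,L-hi),0),axis=1))
    return np.min(D,axis=0)
def fit_pitch(names=('side','top'),zmin=-1e9,guess=12):
    from scipy.optimize import least_squares
    Xs=[];ims={}
    for n in names:
        X,u,v,p,G,h=scoop_pitch(n); Xs.append(X[X[:,2]+G[2]>zmin]); ims[n]=p
    X=np.vstack(Xs)
    def toS(q,X):
        t=np.radians(q[0]); x=X[:,0]-q[1]; z=X[:,2]-q[2]
        return np.c_[x*np.cos(t)-z*np.sin(t)-91.6, X[:,1]-q[3], x*np.sin(t)+z*np.cos(t)+83.8]
    best=None
    for g in [guess-15,guess,guess+15]:
        r=least_squares(lambda q:np.r_[np.minimum(sdf(toS(q,X)),15),np.array(q[1:4])*.5],[g,0,0,0],loss='soft_l1',f_scale=2)
        if best is None or r.cost<best.cost: best=r
    q=best.x; t=np.radians(q[0]); 
    nose=np.array([q[1]+119.6*np.cos(t)-83.8*np.sin(t), q[3], q[2]-119.6*np.sin(t)-83.8*np.cos(t)])
    W=np.array([[np.cos(h),-np.sin(h),0],[np.sin(h),np.cos(h),0],[0,0,1]])
    print('pitch %.1f offs %s n %d med|d| %.2f grasp %s nose rel(tool-heading frame) %s world %s'%(q[0],q[1:].round(1),len(X),np.median(sdf(toS(q,X))),G.round(1),nose.round(1),(W@nose+G).round(1)))
    return q,nose,G,h,ims
E
python3 - <<'E'
from h import *
q,n,G,h,ims=fit_pitch()
rel([520,-300,260],10.4)
E
```

```text
pitch 12.4 offs [ 1.1  0.1 -0.1] n 753 med|d| 0.28 grasp [ 491.  -301.6  228.2] nose rel(tool-heading frame) [ 9.990e+01 -1.000e-01 -1.074e+02] world [ 590.7 -307.6  120.8]
pos [ 490.4 -301.2  208.3] head -3.38 tilt 0.01 units txyz [ 1.47 -0.15 -2.58] yaw -3.44 minrows 3
```

Emit:
send_rows(
  commands=[
    {"fingers": 1, "tx": 0, "ty": 0, "tz": 1, "yaw": 0},
    {"fingers": 1, "tx": 0, "ty": 0, "tz": 1, "yaw": 0},
    {"fingers": 1, "tx": 0, "ty": 0, "tz": 1, "yaw": 0},
    {"fingers": 1, "tx": 0, "ty": 0, "tz": 1, "yaw": 0},
    {"fingers": 1, "tx": 0, "ty": 0, "tz": 1, "yaw": 0},
    {"fingers": 1, "tx": 0, "ty": 0, "tz": 0.45, "yaw": 0},
    {"fingers": 1, "tx": 0, "ty": 0, "tz": 0, "yaw": 0},
  ],
  grip_force=60,
)

```text
time_s: 9.85
eef_pos: [490.8, -301.4, 99.3]
tool_rot: [3.14, -0.093, 0.0]
ft_force: [-0.2, -0.7, 0.2]
width: 13.7
grasp_force: 60.0
```

Emit:
send_rows(
  commands=[
    {"fingers": 1, "tx": 0, "ty": 0, "tz": 0, "yaw": 0},
    {"fingers": 1, "tx": 0, "ty": 0, "tz": 0, "yaw": 0},
    {"fingers": 1, "tx": 0.49, "ty": 0, "tz": -0.41, "yaw": 0},
    {"fingers": 1, "tx": 0.52, "ty": 0, "tz": -0.37, "yaw": 0},
    {"fingers": 1, "tx": 0.55, "ty": 0, "tz": -0.32, "yaw": 0},
    {"fingers": 1, "tx": 0.58, "ty": 0, "tz": -0.27, "yaw": 0},
    {"fingers": 1, "tx": 0.43, "ty": 0, "tz": -0.17, "yaw": 0},
    {"fingers": 1, "tx": 0, "ty": 0, "tz": 0, "yaw": 0},
  ],
  grip_force=3,
)

```text
time_s: 10.85
eef_pos: [542.7, -304.4, 130.5]
tool_rot: [3.14, -0.092, 0.001]
ft_force: [-1.3, -1.3, -1.0]
width: 14.1
grasp_force: 3.0
```

```bash
python3 - <<'E'
from h import *
q,n,G,h,ims=fit_pitch(zmin=13,guess=30)
E
```

```text
pitch 30.1 offs [-0.1 -3.2 -0.1] n 378 med|d| 0.39 grasp [ 542.  -304.2  148.8] nose rel(tool-heading frame) [ 6.130e+01 -1.000e-01 -1.357e+02] world [ 603.2 -307.9   13.1]
```

Emit:
send_rows(
  commands=[
    {"fingers": 1, "tx": 0.2, "ty": 0, "tz": -0.5, "yaw": 0},
    {"fingers": 1, "tx": 0.2, "ty": 0, "tz": -0.5, "yaw": 0},
    {"fingers": 1, "tx": 0, "ty": 0, "tz": -0.5, "yaw": 0},
    {"fingers": 1, "tx": 0, "ty": 0, "tz": -0.5, "yaw": 0},
    {"fingers": 1, "tx": 0, "ty": 0, "tz": 0, "yaw": 0},
  ],
  grip_force=3,
)

```text
time_s: 11.58
eef_pos: [550.5, -305.3, 172.0]
tool_rot: [3.139, -0.092, 0.003]
ft_force: [0.4, 0.2, -1.4]
width: 14.3
grasp_force: 3.0
```

```bash
python3 - <<'E'
from h import *
q,n,G,h,ims=fit_pitch(zmin=13,guess=33)
print(arm.read_state()['ft_force'])
E
```

```text
pitch 34.8 offs [ 0.5 -2.4 -0.3] n 310 med|d| 0.10 grasp [ 550.1 -305.   189.7] nose rel(tool-heading frame) [  50.9   -0.3 -139.4] world [ 600.9 -308.3   50.3]
[-0.41800485  0.20918159 -2.15218187]
```

Emit:
send_rows(
  commands=[
    {"fingers": 1, "tx": 0, "ty": 0, "tz": 0, "yaw": 0},
    {"fingers": 1, "tx": 0, "ty": 0, "tz": -0.6, "yaw": 0},
    {"fingers": 1, "tx": 0, "ty": 0, "tz": -0.8, "yaw": -0.85},
    {"fingers": 1, "tx": 0, "ty": 0, "tz": -0.8, "yaw": -0.85},
    {"fingers": 1, "tx": 0, "ty": 0, "tz": -0.5, "yaw": -0.85},
    {"fingers": 1, "tx": 0, "ty": 0, "tz": -0.4, "yaw": -0.9},
    {"fingers": 1, "tx": 0, "ty": -1, "tz": 0, "yaw": 0},
    {"fingers": 1, "tx": 0, "ty": -1, "tz": 0, "yaw": 0},
    {"fingers": 1, "tx": 0, "ty": -1, "tz": 0, "yaw": 0},
    {"fingers": 1, "tx": 0, "ty": -1, "tz": 0, "yaw": 0},
    {"fingers": 1, "tx": 0, "ty": 0, "tz": 0, "yaw": 0},
  ],
  grip_force=60,
)

```text
time_s: 13.05
eef_pos: [535.2, -224.2, 232.4]
tool_rot: [-3.128, -0.289, -0.0]
ft_force: [-0.2, -0.1, -1.7]
width: 13.8
grasp_force: 60.0
```

```bash
python3 - <<'E'
from h import *
rel([561.5,-73.9,237],10.44)
E
```

```text
pos [ 535.2 -224.2  232.4] head 10.54 tilt 0.01 units txyz [ 2.67 -7.15 -0.23] yaw 0.03 minrows 8
```

Emit:
send_rows(
  commands=[
    {"fingers": 1, "tx": 0.33, "ty": -0.9, "tz": -0.03, "yaw": 0.03},
    {"fingers": 1, "tx": 0.33, "ty": -0.9, "tz": -0.03, "yaw": 0},
    {"fingers": 1, "tx": 0.33, "ty": -0.9, "tz": -0.03, "yaw": 0},
    {"fingers": 1, "tx": 0.33, "ty": -0.9, "tz": -0.03, "yaw": 0},
    {"fingers": 1, "tx": 0.33, "ty": -0.9, "tz": -0.03, "yaw": 0},
    {"fingers": 1, "tx": 0.34, "ty": -0.9, "tz": -0.03, "yaw": 0},
    {"fingers": 1, "tx": 0.34, "ty": -0.9, "tz": -0.03, "yaw": 0},
    {"fingers": 1, "tx": 0.34, "ty": -0.85, "tz": 0, "yaw": 0},
    {"fingers": 1, "tx": 0, "ty": 0, "tz": 0, "yaw": 0},
    {"fingers": 1, "tx": 0, "ty": 0, "tz": 0, "yaw": 0},
  ],
  grip_force=60,
)

```text
time_s: 14.3
eef_pos: [562.3, -76.1, 236.5]
tool_rot: [3.128, 0.282, -0.0]
ft_force: [0.3, -0.2, -1.0]
width: 13.4
grasp_force: 60.0
```

```bash
python3 - <<'E'
from h import *
C=np.array([608.6,-65.2]);y=np.radians(10.44);a=np.array([np.cos(y),np.sin(y)]);l=np.array([-a[1],a[0]])
q,n,G,h,ims=fit_pitch(zmin=92,guess=33)
W=np.array([[np.cos(h),-np.sin(h)],[np.sin(h),np.cos(h)]]); nw=(W@n[:2]+G[:2])
print('nose in jar',(nw-C)@a,(nw-C)@l)
rel([561.5,-73.9,127],10.44)
p=ims['side'];q2=ims['top']
c=np.vstack([cv2.resize(p[150:240,250:410],(533,300),interpolation=3),cv2.resize(q2[150:240,260:420],(533,300),interpolation=3)]); save('j1.png',c)
# jar recheck from top
E
```

```text
pitch 34.8 offs [ 0.1 -1.7 -0. ] n 237 med|d| 0.64 grasp [562.3 -76.4 255.2] nose rel(tool-heading frame) [  50.4   -0.  -138.7] world [611.9 -67.4 116.4]
nose in jar 2.8538620803291024 -2.7193844577116772
pos [562.2 -76.5 236.5] head 10.26 tilt 0.02 units txyz [-0.01 -0.14  5.47] yaw -0.04 minrows 6
```

View pics/j1.png

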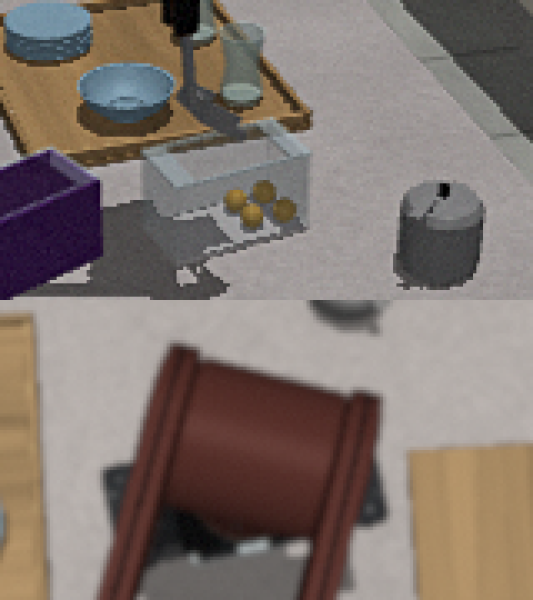

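Emit:
send_rows(
  commands=[
    {"fingers": 1, "tx": 0, "ty": -0.13, "tz": 0.6, "yaw": -0.04},
    {"fingers": 1, "tx": 0, "ty": 0, "tz": 0.8, "yaw": 0},
    {"fingers": 1, "tx": 0, "ty": 0, "tz": 0.8, "yaw": 0},
    {"fingers": 1, "tx": 0, "ty": 0, "tz": 0.8, "yaw": 0},
    {"fingers": 1, "tx": 0, "ty": 0, "tz": 0.8, "yaw": 0},
    {"fingers": 1, "tx": 0, "ty": 0, "tz": 0.8, "yaw": 0},
    {"fingers": 1, "tx": 0, "ty": 0, "tz": 0.7, "yaw": 0},
    {"fingers": 1, "tx": 0, "ty": 0, "tz": 0, "yaw": 0},
  ],
  grip_force=60,
)

```text
time_s: 15.4
eef_pos: [560.8, -73.0, 128.9]
tool_rot: [-3.128, -0.286, 0.004]
ft_force: [-0.8, 0.4, -1.8]
width: 13.7
grasp_force: 60.0
```

```bash
python3 - <<'E'
from h import *
s=arm.read_state(); print(s['ft_force'],s['torque'])
p,d=arm.snapshot('side'); save('j2.png',cv2.resize(p[160:240,260:400],(700,400),interpolation=3))
rel([561.5,-73.9,127],10.44)
E
```

```text
[-0.83959601  0.42521934 -1.79899567] [-0.05106165  0.01442921  0.02623731]
pos [561.5 -73.2 130. ] head 10.47 tilt 0.07 units txyz [-0.01  0.03  0.15] yaw 0.01 minrows 1
```

View pics/j2.png

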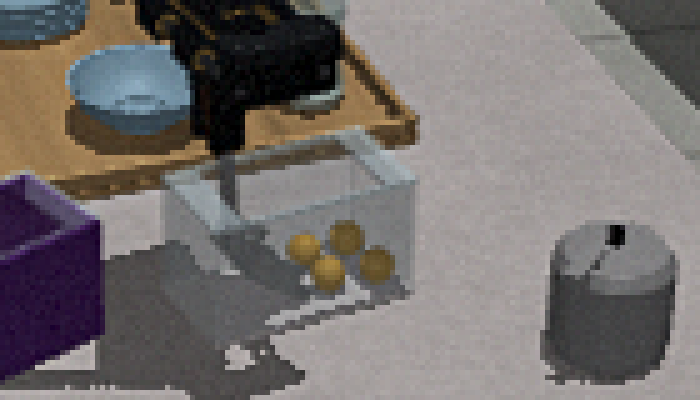

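Emit:
send_rows(
  commands=[
    {"fingers": 1, "tx": 0, "ty": 0, "tz": 0.1, "yaw": 0},
    {"fingers": 1, "tx": 0, "ty": 0, "tz": 0.1, "yaw": 0},
    {"fingers": 1, "tx": -0.06, "ty": 0, "tz": 0.24, "yaw": 0},
    {"fingers": 1, "tx": -0.06, "ty": 0, "tz": 0.15, "yaw": 0},
    {"fingers": 1, "tx": -0.06, "ty": 0, "tz": 0.15, "yaw": 0},
    {"fingers": 1, "tx": -0.02, "ty": 0, "tz": 0.17, "yaw": 0},
    {"fingers": 1, "tx": -0.02, "ty": 0, "tz": 0.17, "yaw": 0},
    {"fingers": 1, "tx": 0, "ty": 0, "tz": 0, "yaw": 0},
  ],
  grip_force=6,
)

```text
time_s: 16.45
eef_pos: [558.8, -74.5, 110.5]
tool_rot: [3.127, 0.286, 0.005]
ft_force: [0.2, -0.5, 4.7]
width: 14.2
grasp_force: 6.0
```

```bash
cat >> h.py <<'E'
def jarpos():
    C=np.array([608.6,-65.2]);y=np.radians(10.44);a=np.array([np.cos(y),np.sin(y)]);l=np.array([-a[1],a[0]])
    s=arm.read_state(); e=s['eef_pos']; print('TCP in jar',((e[:2]-C)@a).round(1),((e[:2]-C)@l).round(1),e[2].round(1),'F',s['ft_force'].round(1),'grip',s['grasp_force'])
E
python3 - <<'E'
from h import *
jarpos()
p,d=arm.snapshot('side'); save('j3.png',cv2.resize(p[160:240,260:400],(700,400),interpolation=3))
E
```

```text
TCP in jar -50.7 -0.1 110.5 F [ 0.2 -0.5  4.7] grip 6.000154992216267
```

View pics/j3.png

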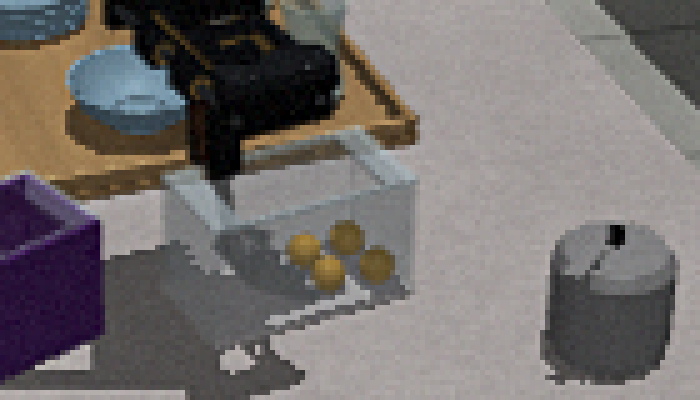

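```bash
python3 - <<'E'
from h import *
cm=cam('wrist');p,d=arm.snapshot('wrist'); np.savez('/tmp/w3.npz',p=p,d=d)
P,u,v=pts(cm,d)
C=np.array([608.6,-65.2]);y=np.radians(10.44);a=np.array([np.cos(y),np.sin(y)]);l=np.array([-a[1],a[0]])
J=np.c_[(P[:,:2]-C)@a,(P[:,:2]-C)@l,P[:,2]]
m=(abs(J[:,0])<70)&(abs(J[:,1])<35)&(J[:,2]>0)&(J[:,2]<84)
from collections import defaultdict
for x0 in range(-50,70,6):
    for nm,lo,hi in [('mid',-10,10),('R',-26,-10)]:
        k=m&(J[:,0]>=x0)&(J[:,0]<x0+6)&(J[:,1]>lo)&(J[:,1]<hi)
        if k.sum()>3: print(x0,nm,k.sum(),np.percentile(J[k,2],[10,50,90]).round(0),end=' | ')
    print()
save('w3.png',cv2.resize(p[0:300],(800,375)))
E
```

```text
-50 mid 34 [4. 5. 6.] | -50 R 74 [4. 5. 6.] | 
-44 mid 65 [34. 81. 84.] | -44 R 16 [33. 33. 34.] | 
-38 mid 325 [42. 60. 75.] | -38 R 84 [36. 40. 44.] | 
-32 mid 297 [27. 30. 51.] | -32 R 233 [27. 30. 51.] | 
-26 mid 183 [24. 25. 27.] | -26 R 144 [24. 25. 27.] | 
-20 mid 175 [20. 22. 24.] | -20 R 140 [21. 22. 24.] | 
-14 mid 192 [17. 18. 20.] | -14 R 147 [17. 18. 20.] | 
-8 mid 168 [14. 15. 17.] | -8 R 127 [14. 15. 16.] | 
-2 mid 186 [10. 12. 13.] | -2 R 145 [10. 12. 13.] | 
4 mid 161 [ 7.  9. 10.] | 4 R 132 [ 8.  9. 10.] | 
10 mid 160 [4. 5. 8.] | 10 R 133 [ 4.  6. 21.] | 
16 mid 183 [ 4.  5. 24.] | 16 R 147 [22. 25. 27.] | 
22 mid 192 [ 4. 19. 26.] | 22 R 145 [25. 27. 29.] | 
28 mid 183 [ 4.  6. 25.] | 28 R 151 [24. 27. 28.] | 
34 mid 165 [4. 5. 6.] | 34 R 111 [ 4. 21. 25.] | 
40 mid 191 [4. 5. 6.] | 40 R 148 [4. 5. 5.] | 
46 mid 188 [4. 5. 6.] | 46 R 201 [ 4.  6. 24.] | 
52 mid 201 [ 4.  5. 21.] | 52 R 203 [19. 26. 28.] | 
58 mid 200 [ 4.  5. 22.] | 58 R 173 [24. 28. 29.] | 
64 mid 186 [4. 5. 6.] | 64 R 103 [21. 26. 28.] |
```

View pics/w3.png

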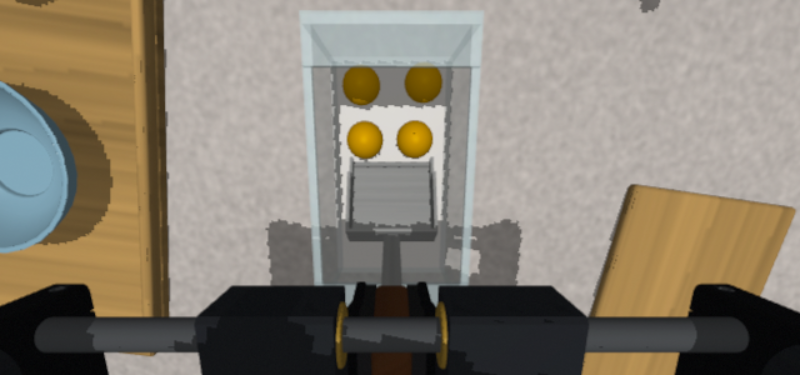

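Emit:
send_rows(
  commands=[
    {"fingers": 1, "tx": 0, "ty": 0, "tz": -0.05, "yaw": 0},
    {"fingers": 1, "tx": 0, "ty": 0, "tz": 0, "yaw": 0},
    {"fingers": 1, "tx": 0.35, "ty": 0, "tz": 0, "yaw": 0},
    {"fingers": 1, "tx": 0.35, "ty": 0, "tz": 0, "yaw": 0},
    {"fingers": 1, "tx": 0.35, "ty": 0, "tz": 0, "yaw": 0},
    {"fingers": 1, "tx": 0.35, "ty": 0, "tz": 0, "yaw": 0},
    {"fingers": 1, "tx": 0.3, "ty": 0, "tz": 0, "yaw": 0},
    {"fingers": 1, "tx": 0, "ty": 0, "tz": 0, "yaw": 0},
  ],
  grip_force=60,
)

```text
time_s: 17.55
eef_pos: [591.3, -68.0, 110.6]
tool_rot: [3.128, 0.287, 0.0]
ft_force: [-0.9, -0.1, 4.9]
width: 13.2
grasp_force: 60.0
```

```bash
cat >> h.py <<'E'
def jarview(save_as=None):
    jarpos(); cm=cam('wrist');p,d=arm.snapshot('wrist')
    P,u,v=pts(cm,d)
    C=np.array([608.6,-65.2]);y=np.radians(10.44);a=np.array([np.cos(y),np.sin(y)]);l=np.array([-a[1],a[0]])
    J=np.c_[(P[:,:2]-C)@a,(P[:,:2]-C)@l,P[:,2]]
    hsv=cv2.cvtColor(p,cv2.COLOR_RGB2HSV); gold=((hsv[:,:,0]>15)&(hsv[:,:,0]<32)&(hsv[:,:,1]>215))[v,u]
    ins=(abs(J[:,0])<72)&(abs(J[:,1])<37)&(J[:,2]>0)
    img=np.zeros(d.shape,np.uint8); k=gold&ins; img[v[k],u[k]]=1
    lab=cv2.connectedComponents(img)[1]
    for i in range(1,lab.max()+1):
        L=lab[v,u]==i
        if L.sum()>25: 
            Q=J[L]; e=np.percentile(Q,[2,98],axis=0); t=Q[Q[:,2]>e[1,2]-3].mean(0)
            print('ball n',L.sum(),'top pt',t.round(1),'range x',e[:,0].round(0),'y',e[:,1].round(0))
    pan=ins&(hsv[:,:,1]<60)[v,u]&(abs(J[:,1])<22)
    for x0 in range(-40,70,5):
        k=pan&(J[:,0]>=x0)&(J[:,0]<x0+5)&(J[:,2]<84)
        if k.sum()>6: print(x0,np.percentile(J[k,2],[15,50,85]).round(0),end=' | ')
    print()
    if save_as: save(save_as,cv2.resize(p[0:300],(800,375)))
E
python3 - <<'E'
from h import *
jarview('w4.png')
E
```

```text
TCP in jar -17.5 0.3 110.6 F [-0.9 -0.1  4.9] grip 60.00015794299543
ball n 1454 top pt [41.6 -0.5 31.9] range x [32. 55.] y [-28.  25.]
-40 [4. 5. 5.] | -35 [4. 4. 5.] | -30 [4. 5. 5.] | -25 [4. 5. 5.] | -20 [4. 5. 5.] | -15 [4. 5. 5.] | -10 [33. 79. 83.] | -5 [38. 58. 73.] | 0 [29. 45. 49.] | 5 [26. 28. 51.] | 10 [23. 24. 25.] | 15 [20. 21. 22.] | 20 [17. 18. 20.] | 25 [15. 15. 17.] | 30 [12. 13. 14.] | 35 [10. 11. 11.] | 45 [4. 5. 6.] | 50 [4. 5. 5.] | 55 [4. 5. 6.] |
```

Emit:
send_rows(
  commands=[
    {"fingers": 1, "tx": 0.2, "ty": 0, "tz": 0, "yaw": 0},
    {"fingers": 1, "tx": 0.2, "ty": 0, "tz": 0, "yaw": 0},
    {"fingers": 1, "tx": 0.2, "ty": 0, "tz": 0, "yaw": 0},
    {"fingers": 1, "tx": 0.1, "ty": 0, "tz": 0, "yaw": 0},
    {"fingers": 1, "tx": 0, "ty": 0, "tz": 0, "yaw": 0},
  ],
  grip_force=60,
)

```text
time_s: 18.23
eef_pos: [601.2, -66.3, 112.2]
tool_rot: [3.128, 0.287, -0.014]
ft_force: [-17.5, -2.9, 25.3]
width: 13.8
grasp_force: 60.0
```

```bash
python3 - <<'E'
from h import *
jarview('w5.png')
E
```

```text
TCP in jar -7.4 0.2 112.2 F [-17.5  -2.9  25.3] grip 60.00112133100629
ball n 582 top pt [42.7 11.4 34. ] range x [33. 52.] y [ 1. 21.]
ball n 576 top pt [ 43.1 -12.6  33.9] range x [33. 52.] y [-23.  -3.]
-40 [4. 5. 5.] | -35 [4. 5. 5.] | -30 [4. 5. 5.] | -25 [4. 5. 5.] | -20 [4. 5. 6.] | -15 [4. 5. 5.] | -10 [4. 4. 5.] | -5 [34. 34. 35.] | 0 [38. 66. 79.] | 5 [30. 46. 51.] | 10 [27. 29. 52.] | 15 [24. 25. 26.] | 20 [21. 22. 23.] | 25 [17. 19. 20.] | 30 [15. 16. 17.] | 35 [13. 14. 14.] | 45 [4. 6. 9.] | 50 [4. 5. 6.] |
```

View pics/w5.png

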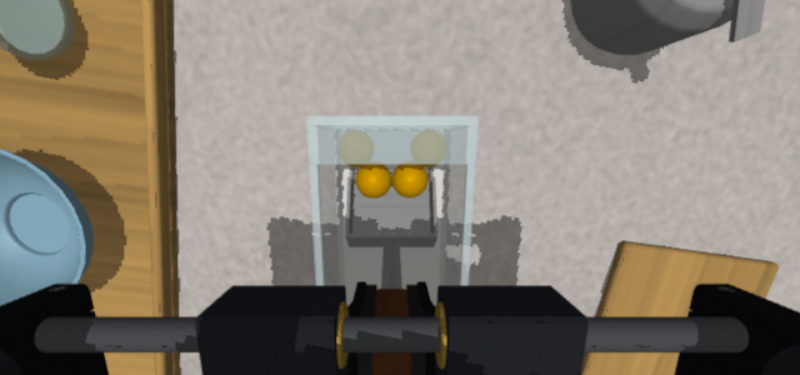

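Emit:
send_rows(
  commands=[
    {"fingers": 1, "tx": -0.08, "ty": 0, "tz": 0, "yaw": 0},
    {"fingers": 1, "tx": 0, "ty": 0, "tz": 0, "yaw": 0},
  ],
  grip_force=30,
)

```text
time_s: 18.52
eef_pos: [601.4, -66.3, 112.1]
tool_rot: [3.128, 0.287, -0.007]
ft_force: [-12.3, -2.2, 18.9]
width: 13.7
grasp_force: 30.0
```

Emit:
send_rows(
  commands=[
    {"fingers": 1, "tx": 0, "ty": 0, "tz": 0, "yaw": 0},
    {"fingers": 1, "tx": -0.2, "ty": 0, "tz": 0.1, "yaw": 0},
    {"fingers": 1, "tx": -0.22, "ty": 0, "tz": 0.1, "yaw": 0},
    {"fingers": 1, "tx": -0.2, "ty": 0, "tz": 0.12, "yaw": 0},
    {"fingers": 1, "tx": -0.2, "ty": 0, "tz": 0.12, "yaw": 0},
    {"fingers": 1, "tx": 0, "ty": 0, "tz": 0, "yaw": 0},
  ],
  grip_force=7,
)

```text
time_s: 19.27
eef_pos: [586.2, -68.7, 100.5]
tool_rot: [-3.128, -0.286, 0.002]
ft_force: [-2.6, -0.2, 2.1]
width: 14.0
grasp_force: 7.0
```

```bash
python3 - <<'E'
from h import *
jarview('w6.png')
E
```

```text
TCP in jar -22.7 0.6 100.5 F [-2.6 -0.2  2.1] grip 7.000093261885922
ball n 882 top pt [41.7 11.4 32.8] range x [32. 57.] y [ 1. 29.]
ball n 872 top pt [ 42.1 -12.4  32.6] range x [32. 57.] y [-31.  -3.]
-40 [4. 5. 5.] | -35 [4. 5. 5.] | -30 [4. 5. 5.] | -25 [4. 5. 5.] | -20 [4. 5. 5.] | -15 [ 4.  5. 82.] | -10 [64. 72. 79.] | -5 [32. 49. 59.] | 0 [26. 39. 46.] | 5 [23. 25. 47.] | 10 [21. 22. 23.] | 15 [19. 20. 21.] | 20 [17. 18. 19.] | 25 [14. 15. 17.] | 30 [12. 14. 15.] | 35 [11. 11. 12.] | 45 [ 4.  8. 10.] | 50 [4. 5. 5.] | 55 [4. 5. 5.] |
```

Emit:
send_rows(
  commands=[
    {"fingers": 1, "tx": -0.2, "ty": 0, "tz": 0.12, "yaw": 0},
    {"fingers": 1, "tx": -0.2, "ty": 0, "tz": 0.13, "yaw": 0},
    {"fingers": 1, "tx": -0.2, "ty": 0, "tz": 0.14, "yaw": 0},
    {"fingers": 1, "tx": -0.2, "ty": 0, "tz": 0.14, "yaw": 0},
    {"fingers": 1, "tx": 0, "ty": 0, "tz": 0, "yaw": 0},
  ],
  grip_force=7,
)

```text
time_s: 19.95
eef_pos: [570.7, -71.5, 90.1]
tool_rot: [-3.128, -0.286, 0.001]
ft_force: [0.2, 0.4, -1.3]
width: 13.5
grasp_force: 7.2
```

```bash
python3 - <<'E'
from h import *
jarview('w7.png')
E
```

```text
TCP in jar -38.4 0.7 90.1 F [ 0.2  0.4 -1.3] grip 7.182658524834551
ball n 2635 top pt [41.5 -0.5 31.5] range x [32. 63.] y [-32.  30.]
-40 [4. 5. 5.] | -35 [4. 5. 5.] | -30 [4. 5. 6.] | -25 [ 4.  6. 81.] | -20 [ 4.  6. 69.] | -15 [ 4.  5. 58.] | -10 [26. 43. 48.] | -5 [21. 35. 42.] | 0 [19. 20. 22.] | 5 [17. 18. 19.] | 10 [16. 17. 18.] | 15 [15. 15. 16.] | 20 [13. 14. 15.] | 25 [12. 13. 13.] | 30 [10. 11. 12.] | 35 [ 9. 10. 10.] | 45 [4. 5. 9.] | 50 [4. 5. 5.] | 55 [4. 5. 5.] | 60 [4. 5. 5.] | 65 [4. 5. 5.] |
```

Emit:
send_rows(
  commands=[
    {"fingers": 1, "tx": 0, "ty": 0, "tz": 0, "yaw": 0},
    {"fingers": 1, "tx": 0, "ty": 0, "tz": -0.1, "yaw": 0},
    {"fingers": 1, "tx": 0, "ty": 0, "tz": -0.2, "yaw": 0},
    {"fingers": 1, "tx": 0, "ty": 0, "tz": -0.3, "yaw": 0},
    {"fingers": 1, "tx": 0, "ty": 0, "tz": -0.3, "yaw": 0},
    {"fingers": 1, "tx": -0.1, "ty": 0, "tz": -0.2, "yaw": 0},
    {"fingers": 1, "tx": -0.15, "ty": 0, "tz": -0.1, "yaw": 0},
    {"fingers": 1, "tx": -0.15, "ty": 0, "tz": -0.1, "yaw": 0},
    {"fingers": 1, "tx": -0.1, "ty": 0, "tz": -0.1, "yaw": 0},
    {"fingers": 1, "tx": 0, "ty": 0, "tz": 0, "yaw": 0},
  ],
  grip_force=60,
)

```text
time_s: 21.25
eef_pos: [561.4, -73.4, 118.7]
tool_rot: [3.128, 0.286, 0.0]
ft_force: [-0.3, 0.2, -1.8]
width: 13.6
grasp_force: 60.0
```

```bash
python3 - <<'E'
from h import *
jarview('w8.png')
E
```

```text
TCP in jar -47.9 0.5 118.7 F [-0.3  0.2 -1.8] grip 59.999767541885376
ball n 492 top pt [60.4 22.9 27.7] range x [51. 65.] y [12. 32.]
ball n 495 top pt [ 60.5 -24.5  27.7] range x [51. 65.] y [-34. -14.]
ball n 1563 top pt [31.8 -0.7 60.4] range x [22. 42.] y [-22.  20.]
-40 [4. 5. 5.] | -35 [4. 5. 5.] | -30 [4. 5. 5.] | -25 [ 5. 81. 83.] | -20 [54. 73. 78.] | -15 [50. 64. 70.] | -10 [48. 49. 70.] | -5 [46. 47. 48.] | 0 [45. 46. 46.] | 5 [43. 44. 45.] | 10 [42. 43. 43.] | 15 [40. 41. 42.] | 20 [39. 40. 41.] | 25 [38. 39. 40.] | 35 [37. 39. 53.] | 40 [ 4.  5. 32.] | 45 [4. 5. 5.] | 50 [4. 5. 5.] | 55 [4. 5. 5.] | 60 [4. 5. 5.] | 65 [4. 5. 5.] |
```

View pics/w8.png

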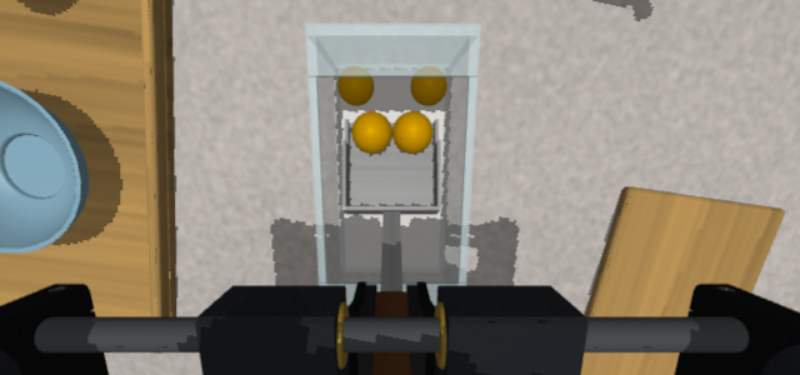

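Emit:
send_rows(
  commands=[
    {"fingers": 1, "tx": 0, "ty": 0, "tz": -0.2, "yaw": 0},
    {"fingers": 1, "tx": 0, "ty": 0, "tz": -0.4, "yaw": 0},
    {"fingers": 1, "tx": 0, "ty": 0, "tz": -0.6, "yaw": 0},
    {"fingers": 1, "tx": 0, "ty": 0, "tz": -0.8, "yaw": 0},
    {"fingers": 1, "tx": 0, "ty": 0, "tz": -0.8, "yaw": 0},
    {"fingers": 1, "tx": 0, "ty": 0, "tz": -0.8, "yaw": 0},
    {"fingers": 1, "tx": 0, "ty": 0, "tz": -0.6, "yaw": 0},
    {"fingers": 1, "tx": 0, "ty": 0, "tz": -0.35, "yaw": 0},
    {"fingers": 1, "tx": 0, "ty": -0.15, "tz": -0.15, "yaw": 0},
    {"fingers": 1, "tx": 0, "ty": -0.3, "tz": 0, "yaw": 0},
    {"fingers": 1, "tx": 0, "ty": -0.5, "tz": 0, "yaw": 0},
    {"fingers": 1, "tx": 0, "ty": -0.65, "tz": 0, "yaw": 0},
  ],
  grip_force=60,
)

```text
time_s: 22.8
eef_pos: [555.2, -41.0, 212.0]
tool_rot: [-3.128, -0.286, 0.001]
ft_force: [0.1, 0.4, -1.3]
width: 13.5
grasp_force: 60.0
```

```bash
python3 - <<'E'
from h import *
from scipy.optimize import least_squares
for n in ['side','top']:
    cm=cam(n); z=np.load('/tmp/%s0.npz'%n); P,u,v=pts(cm,z['d'])
    m=(abs(P[:,0]-570)<62)&(abs(P[:,1]-183)<62)&(P[:,2]>39)&(P[:,2]<52); Q=P[m]
    r=least_squares(lambda c:np.hypot(Q[:,0]-c[0],Q[:,1]-c[1])-54,[570,183],loss='soft_l1'); print(n,len(Q),r.x,np.percentile(Q[:,2],[50,95]))
    m=(np.hypot(P[:,0]-570,P[:,1]-183)<12); print('floor z',np.median(P[m,2]))
cm=cam('wrist');p,d=arm.snapshot('wrist');P,u,v=pts(cm,d);hsv=cv2.cvtColor(p,cv2.COLOR_RGB2HSV)
g=((hsv[:,:,0]>15)&(hsv[:,:,0]<32)&(hsv[:,:,1]>215)&(d>0)); 
m=g[v,u]&(P[:,2]>90); print('gold in scoop',m.sum(),np.percentile(P[m],[2,50,98],axis=0).round(0) if m.sum() else '')
rel([509.5,171,210],10.44)
E
```

```text
side 92 [570.58397983 180.23740438] [42.25094713 45.4600338 ]
floor z 12.048063134635072
top 200 [569.19084611 180.43385658] [42.36092002 47.6362058 ]
floor z 12.3493940143901
gold in scoop 1573 [[623. -51. 146.]
 [634. -31. 152.]
 [645.  -9. 155.]]
pos [554.9 -39.4 212.1] head 10.52 tilt 0.11 units txyz [ -0.31 -10.76   0.12] yaw 0.02 minrows 11
```

Emit:
send_rows(
  commands=[
    {"fingers": 1, "tx": 0, "ty": -0.8, "tz": 0, "yaw": 0},
    {"fingers": 1, "tx": 0, "ty": -0.95, "tz": 0, "yaw": 0},
    {"fingers": 1, "tx": -0.03, "ty": -1, "tz": 0, "yaw": 0},
    {"fingers": 1, "tx": -0.04, "ty": -1, "tz": 0, "yaw": 0},
    {"fingers": 1, "tx": -0.04, "ty": -1, "tz": 0, "yaw": 0},
    {"fingers": 1, "tx": -0.04, "ty": -1, "tz": 0, "yaw": 0},
    {"fingers": 1, "tx": -0.04, "ty": -1, "tz": 0, "yaw": 0},
    {"fingers": 1, "tx": -0.04, "ty": -1, "tz": 0, "yaw": 0},
    {"fingers": 1, "tx": -0.04, "ty": -0.9, "tz": 0, "yaw": 0},
    {"fingers": 1, "tx": -0.04, "ty": -0.7, "tz": 0, "yaw": 0},
    {"fingers": 1, "tx": 0, "ty": -0.5, "tz": 0, "yaw": 0},
    {"fingers": 1, "tx": 0, "ty": -0.3, "tz": 0, "yaw": 0},
  ],
  grip_force=60,
)

```text
time_s: 24.35
eef_pos: [512.6, 157.1, 212.5]
tool_rot: [3.128, 0.287, -0.0]
ft_force: [0.1, -0.3, -1.6]
width: 13.6
grasp_force: 60.0
```

Emit:
send_rows(
  commands=[
    {"fingers": 1, "tx": 0, "ty": -0.2, "tz": 0, "yaw": 0},
    {"fingers": 1, "tx": 0, "ty": -0.1, "tz": 0, "yaw": 0},
    {"fingers": 1, "tx": 0, "ty": 0, "tz": 0, "yaw": 0},
  ],
  grip_force=60,
)

```text
time_s: 24.72
eef_pos: [511.6, 162.3, 212.5]
tool_rot: [3.128, 0.286, -0.0]
ft_force: [-0.1, -0.4, -1.3]
width: 13.6
grasp_force: 60.0
```

```bash
cat >> h.py <<'E'
def gold(zmin=20):
    cm=cam('wrist');p,d=arm.snapshot('wrist');P,u,v=pts(cm,d);hsv=cv2.cvtColor(p,cv2.COLOR_RGB2HSV)
    img=((hsv[:,:,0]>15)&(hsv[:,:,0]<32)&(hsv[:,:,1]>215)&(d>0)).astype(np.uint8); lab=cv2.connectedComponents(img)[1]
    for i in range(1,lab.max()+1):
        m=lab[v,u]==i
        if m.sum()>60: print('gold',m.sum(),np.percentile(P[m],[2,50,98],axis=0).round(0).tolist())
    return p,d
E
python3 - <<'E'
from h import *
gold(); 
q,n,G,h,_=fit_pitch(('side','wrist'),guess=16)
rel([509.4,169,150],10.44)
E
```

```text
gold 199 [[663.0, -85.0, 19.0], [669.0, -75.0, 26.0], [675.0, -69.0, 29.0]]
gold 779 [[577.0, 180.0, 146.0], [587.0, 189.0, 152.0], [597.0, 199.0, 156.0]]
gold 778 [[582.0, 156.0, 147.0], [592.0, 166.0, 152.0], [602.0, 176.0, 156.0]]
pitch 14.0 offs [-7.8  9.  -1.9] n 7186 med|d| 0.48 grasp [511.7 162.2 231.3] nose rel(tool-heading frame) [  88.    -1.9 -101.3] world [598.5 176.3 130. ]
pos [511.7 162.2 212.5] head 10.44 tilt 0.01 units txyz [-0.05 -0.36  3.13] yaw 0.0 minrows 4
```

Emit:
send_rows(
  commands=[
    {"fingers": 1, "tx": 0, "ty": -0.05, "tz": 0.15, "yaw": 0},
    {"fingers": 1, "tx": 0, "ty": -0.1, "tz": 0.35, "yaw": 0},
    {"fingers": 1, "tx": 0, "ty": -0.1, "tz": 0.55, "yaw": 0},
    {"fingers": 1, "tx": 0, "ty": -0.05, "tz": 0.65, "yaw": 0},
    {"fingers": 1, "tx": 0, "ty": 0, "tz": 0.6, "yaw": 0},
    {"fingers": 1, "tx": 0, "ty": 0, "tz": 0.5, "yaw": 0},
    {"fingers": 1, "tx": 0, "ty": 0, "tz": 0.25, "yaw": 0},
    {"fingers": 1, "tx": 0, "ty": 0, "tz": 0.1, "yaw": 0},
    {"fingers": 1, "tx": 0, "ty": 0, "tz": 0, "yaw": 0},
  ],
  grip_force=60,
)

```text
time_s: 26.0
eef_pos: [510.7, 168.4, 149.8]
tool_rot: [3.129, 0.286, 0.001]
ft_force: [0.2, 0.2, -1.2]
width: 13.8
grasp_force: 60.0
```

Emit:
send_rows(
  commands=[
    {"fingers": 1, "tx": 0, "ty": 0, "tz": 0, "yaw": 0},
    {"fingers": 1, "tx": 0, "ty": 0, "tz": 0, "yaw": 0},
    {"fingers": 1, "tx": 0, "ty": 0, "tz": 0, "yaw": 0},
  ],
  grip_force=4,
)

```text
time_s: 26.38
eef_pos: [510.6, 168.4, 149.7]
tool_rot: [-3.128, -0.287, -0.0]
ft_force: [-0.4, -0.7, -1.7]
width: 14.3
grasp_force: 4.0
```

```bash
python3 - <<'E'
from h import *
gold(); 
q,n,G,h,_=fit_pitch(('side','wrist'),zmin=50,guess=25)
E
```

```text
gold 66 [[668.0, -85.0, 25.0], [673.0, -81.0, 28.0], [678.0, -77.0, 30.0]]
gold 761 [[574.0, 185.0, 82.0], [584.0, 195.0, 88.0], [594.0, 205.0, 91.0]]
gold 756 [[579.0, 162.0, 82.0], [589.0, 172.0, 88.0], [599.0, 182.0, 91.0]]
pitch 15.2 offs [-7.7  9.  -2.1] n 7034 med|d| 0.50 grasp [510.5 168.4 168.3] nose rel(tool-heading frame) [  85.8   -2.1 -103.1] world [595.3 181.9  65.2]
```

Emit:
send_rows(
  commands=[
    {"fingers": 1, "tx": 0, "ty": 0, "tz": 0, "yaw": 0},
    {"fingers": 1, "tx": 0.15, "ty": 0, "tz": -0.15, "yaw": 0},
    {"fingers": 1, "tx": 0.15, "ty": 0, "tz": 0, "yaw": 0},
    {"fingers": 1, "tx": 0.15, "ty": 0, "tz": 0, "yaw": 0},
    {"fingers": 1, "tx": 0, "ty": 0, "tz": 0, "yaw": 0},
    {"fingers": 1, "tx": 0, "ty": 0, "tz": 0, "yaw": 0},
  ],
  grip_force=3,
)

```text
time_s: 27.28
eef_pos: [519.3, 170.0, 152.5]
tool_rot: [-3.128, -0.287, 0.0]
ft_force: [-0.2, 0.6, -1.6]
width: 14.3
grasp_force: 3.0
```

```bash
python3 - <<'E'
from h import *
gold(); 
q,n,G,h,_=fit_pitch(('side','wrist'),zmin=48,guess=25)
E
```

```text
gold 466 [[573.0, 184.0, 30.0], [583.0, 194.0, 35.0], [593.0, 204.0, 39.0]]
gold 453 [[574.0, 161.0, 29.0], [584.0, 171.0, 34.0], [594.0, 180.0, 37.0]]
pitch 33.6 offs [-4.3 10.6 -0.8] n 5032 med|d| 0.00 grasp [519.3 170.  171.2] nose rel(tool-heading frame) [  48.9   -0.8 -125.4] world [567.5 178.1  45.8]
```

Emit:
send_rows(
  commands=[
    {"fingers": 1, "tx": 0, "ty": 0, "tz": 0, "yaw": 0},
    {"fingers": 1, "tx": 0, "ty": 0, "tz": -0.4, "yaw": 0},
    {"fingers": 1, "tx": 0, "ty": 0, "tz": -0.9, "yaw": 0},
    {"fingers": 1, "tx": 0, "ty": 0, "tz": -1, "yaw": 0},
    {"fingers": 1, "tx": 0, "ty": 0, "tz": -1, "yaw": 0},
    {"fingers": 1, "tx": 0, "ty": 0, "tz": -1, "yaw": 0},
    {"fingers": 1, "tx": 0, "ty": 0, "tz": -0.5, "yaw": 0},
    {"fingers": 1, "tx": 0, "ty": 0, "tz": 0, "yaw": 0},
  ],
  grip_force=60,
)

```text
time_s: 28.42
eef_pos: [520.0, 170.1, 250.0]
tool_rot: [-3.128, -0.287, -0.004]
ft_force: [-0.2, -0.1, -1.6]
width: 13.6
grasp_force: 60.0
```

```bash
python3 - <<'E'
from h import *
gold()
q,n,G,h,_=fit_pitch(('side','wrist'),zmin=60,guess=30)
cm=cam('wrist')
rel([493,-301,250],-3.35)
E
```

```text
gold 136 [[663.0, -84.0, 17.0], [668.0, -75.0, 24.0], [672.0, -68.0, 29.0]]
gold 210 [[560.0, 182.0, 28.0], [568.0, 192.0, 34.0], [576.0, 201.0, 37.0]]
gold 168 [[564.0, 159.0, 30.0], [570.0, 169.0, 34.0], [577.0, 178.0, 37.0]]
pitch 33.7 offs [-4.2 10.7 -0.7] n 5086 med|d| 0.00 grasp [519.  170.  266.8] nose rel(tool-heading frame) [  48.8   -0.7 -125.4] world [567.2 178.1 141.4]
pos [518.8 169.9 247.7] head 10.46 tilt 0.08 units txyz [-5.55 22.92 -0.11] yaw 3.45 minrows 23
```

Emit:
send_rows(
  commands=[
    {"fingers": 1, "tx": -0.13, "ty": 0.5, "tz": 0, "yaw": 0},
    {"fingers": 1, "tx": -0.13, "ty": 1, "tz": 0, "yaw": 0},
    {"fingers": 1, "tx": -0.13, "ty": 1, "tz": 0, "yaw": 0},
    {"fingers": 1, "tx": -0.13, "ty": 1, "tz": 0, "yaw": 0},
    {"fingers": 1, "tx": -0.13, "ty": 1, "tz": 0, "yaw": 0},
    {"fingers": 1, "tx": -0.13, "ty": 1, "tz": 0, "yaw": 0},
    {"fingers": 1, "tx": -0.13, "ty": 1, "tz": 0, "yaw": 0},
    {"fingers": 1, "tx": -0.13, "ty": 1, "tz": 0, "yaw": 0},
    {"fingers": 1, "tx": -0.13, "ty": 1, "tz": 0, "yaw": 0},
    {"fingers": 1, "tx": -0.13, "ty": 1, "tz": 0, "yaw": 0},
    {"fingers": 1, "tx": -0.13, "ty": 1, "tz": 0, "yaw": 0},
    {"fingers": 1, "tx": -0.13, "ty": 1, "tz": 0, "yaw": 0},
  ],
)

```text
time_s: 30.08
eef_pos: [530.2, -63.1, 248.2]
tool_rot: [-3.128, -0.286, 0.001]
ft_force: [0.4, 0.3, -0.1]
width: 13.6
grasp_force: 60.0
```

Emit:
send_rows(
  commands=[
    {"fingers": 1, "tx": -0.13, "ty": 1, "tz": 0, "yaw": 0},
    {"fingers": 1, "tx": -0.13, "ty": 1, "tz": 0, "yaw": 0},
    {"fingers": 1, "tx": -0.13, "ty": 1, "tz": 0, "yaw": 0},
    {"fingers": 1, "tx": -0.13, "ty": 1, "tz": 0, "yaw": 0},
    {"fingers": 1, "tx": -0.13, "ty": 1, "tz": 0, "yaw": 0},
    {"fingers": 1, "tx": -0.13, "ty": 1, "tz": 0, "yaw": 0},
    {"fingers": 1, "tx": -0.13, "ty": 1, "tz": 0, "yaw": 0},
    {"fingers": 1, "tx": -0.13, "ty": 1, "tz": 0, "yaw": 0},
    {"fingers": 1, "tx": -0.13, "ty": 1, "tz": 0, "yaw": 0},
    {"fingers": 1, "tx": -0.13, "ty": 0.9, "tz": 0, "yaw": 0},
    {"fingers": 1, "tx": -0.13, "ty": 0.8, "tz": 0, "yaw": 0},
    {"fingers": 1, "tx": -0.13, "ty": 0.7, "tz": 0, "yaw": 0},
  ],
)

```text
time_s: 31.58
eef_pos: [541.2, -292.7, 248.5]
tool_rot: [-3.128, -0.286, 0.0]
ft_force: [0.6, 0.7, -1.2]
width: 13.7
grasp_force: 60.0
```

Emit:
send_rows(
  commands=[
    {"fingers": 1, "tx": 0, "ty": 0.5, "tz": 0, "yaw": 0.85},
    {"fingers": 1, "tx": 0, "ty": 0, "tz": 0, "yaw": 0.85},
    {"fingers": 1, "tx": 0, "ty": 0, "tz": 0, "yaw": 0.85},
    {"fingers": 1, "tx": 0, "ty": 0, "tz": 0, "yaw": 0.9},
    {"fingers": 1, "tx": 0, "ty": 0, "tz": 0, "yaw": 0},
  ],
)

```text
time_s: 32.2
eef_pos: [543.0, -301.7, 248.5]
tool_rot: [-3.14, 0.09, 0.0]
ft_force: [-0.2, 0.2, -1.7]
width: 13.6
grasp_force: 60.0
```

```bash
python3 - <<'E'
from h import *
q,n,G,h,_=fit_pitch(('side',),zmin=60,guess=30)
rel([541.3,-302.5,250],-3.35)
z=np.load('/tmp/top0.npz'); cm=cam('top'); P,u,v=pts(cm,z['d']); hsv=cv2.cvtColor(z['p'],cv2.COLOR_RGB2HSV)
m=(abs(P[:,2]-10)<5)&(P[:,1]<-220)&(P[:,1]>-375)&(P[:,0]>380)&(P[:,0]<650)&(hsv[:,:,1]>70)[v,u]&(hsv[:,:,0]<25)[v,u]
print('board',cv2.minAreaRect(P[m][:,:2].astype(np.float32)))
E
```

```text
pitch 32.5 offs [-8.7 11.  -0. ] n 316 med|d| 0.15 grasp [ 543.  -301.7  267.2] nose rel(tool-heading frame) [  47.1   -0.  -124. ] world [ 590.  -304.5  143.3]
pos [ 543.  -301.7  248.5] head -3.25 tilt 0.01 units txyz [-0.08  0.05 -0.07] yaw 0.02 minrows 1
board ((525.3084716796875, -298.8323974609375), (217.07106018066406, 117.98455047607422), 2.389148473739624)
```

Emit:
send_rows(
  commands=[
    {"fingers": 1, "tx": 0, "ty": 0, "tz": 1, "yaw": 0},
    {"fingers": 1, "tx": 0, "ty": 0, "tz": 1, "yaw": 0},
    {"fingers": 1, "tx": 0, "ty": 0, "tz": 1, "yaw": 0},
    {"fingers": 1, "tx": 0, "ty": 0, "tz": 1, "yaw": 0},
    {"fingers": 1, "tx": 0, "ty": 0, "tz": 1, "yaw": 0},
    {"fingers": 1, "tx": 0, "ty": 0, "tz": 0.9, "yaw": 0},
    {"fingers": 1, "tx": 0, "ty": 0, "tz": 0.5, "yaw": 0},
    {"fingers": 1, "tx": 0, "ty": 0, "tz": 0.2, "yaw": 0},
    {"fingers": 1, "tx": 0, "ty": 0, "tz": 0, "yaw": 0},
  ],
  grip_force=60,
)

```text
time_s: 33.38
eef_pos: [543.5, -302.0, 117.3]
tool_rot: [3.139, -0.091, 0.002]
ft_force: [0.2, 0.2, -1.1]
width: 13.7
grasp_force: 60.0
```

Emit:
send_rows(
  commands=[
    {"fingers": 1, "tx": 0, "ty": 0, "tz": 0.05, "yaw": 0},
    {"fingers": 1, "tx": 0, "ty": 0, "tz": 0, "yaw": 0},
    {"fingers": 1, "tx": -0.51, "ty": 0, "tz": 0.2, "yaw": 0},
    {"fingers": 1, "tx": -0.44, "ty": 0, "tz": 0.21, "yaw": 0},
    {"fingers": 1, "tx": -0.43, "ty": 0, "tz": 0.24, "yaw": 0},
    {"fingers": 1, "tx": -0.41, "ty": 0, "tz": 0.26, "yaw": 0},
    {"fingers": 1, "tx": 0, "ty": 0, "tz": 0, "yaw": 0},
  ],
  grip_force=6,
)

```text
time_s: 34.25
eef_pos: [505.9, -298.9, 96.2]
tool_rot: [-3.139, 0.092, 0.003]
ft_force: [0.3, -0.4, -1.3]
width: 14.3
grasp_force: 6.0
```

```bash
python3 - <<'E'
from h import *
q,n,G,h,_=fit_pitch(('side','wrist'),zmin=13,guess=18); print(arm.read_state()['ft_force'])
E
```

```text
pitch 16.3 offs [-5.6 10.3 -0.4] n 6874 med|d| 0.00 grasp [ 506.5 -299.1  115.4] nose rel(tool-heading frame) [  85.6   -0.4 -103.8] world [ 591.9 -304.6   11.6]
[-0.03901311 -0.40281315 -1.0449814 ]
```

Emit:
send_rows(
  commands=[
    {"fingers": 1, "tx": -0.38, "ty": 0, "tz": 0.3, "yaw": 0},
    {"fingers": 1, "tx": -0.36, "ty": 0, "tz": 0.32, "yaw": 0},
    {"fingers": 1, "tx": -0.34, "ty": 0, "tz": 0.34, "yaw": 0},
    {"fingers": 1, "tx": -0.3, "ty": 0, "tz": 0.37, "yaw": 0},
    {"fingers": 1, "tx": 0, "ty": 0, "tz": 0, "yaw": 0},
  ],
  grip_force=6,
)

```text
time_s: 34.98
eef_pos: [478.5, -297.3, 69.6]
tool_rot: [-3.139, 0.092, 0.003]
ft_force: [0.2, -0.4, -1.3]
width: 14.0
grasp_force: 6.0
```

```bash
python3 - <<'E'
from h import *
q,n,G,h,_=fit_pitch(('side','wrist'),zmin=13,guess=3); print(arm.read_state()['ft_force'])
E
```

```text
pitch -0.1 offs [-8.3  7.9 -0.4] n 5706 med|d| 0.00 grasp [ 479.  -297.6   88.8] nose rel(tool-heading frame) [111.4  -0.4 -75.7] world [ 590.2 -304.5   13.2]
[-0.47896274 -0.92107548 -1.4524703 ]
```

Emit:
send_rows(
  commands=[
    {"fingers": 1, "tx": 0, "ty": 0, "tz": 0.06, "yaw": 0},
    {"fingers": 1, "tx": 0, "ty": 0, "tz": 0.06, "yaw": 0},
    {"fingers": 1, "tx": 0, "ty": 0, "tz": 0.05, "yaw": 0},
    {"fingers": 1, "tx": 0, "ty": 0, "tz": 0, "yaw": 0},
  ],
  grip_force=3,
)

```text
time_s: 35.58
eef_pos: [479.8, -297.9, 67.4]
tool_rot: [3.14, -0.091, 0.0]
ft_force: [0.1, -0.3, 0.2]
width: 13.8
grasp_force: 3.0
```

```bash
python3 - <<'E'
from h import *
q,n,G,h,_=fit_pitch(('side',),zmin=13,guess=3); print(arm.read_state()['ft_force'])
E
```

```text
pitch -1.9 offs [-12.6   7.9   0.1] n 321 med|d| 0.24 grasp [ 479.8 -297.9   86.1] nose rel(tool-heading frame) [ 1.097e+02  1.000e-01 -7.190e+01] world [ 589.3 -304.2   14.2]
[-1.35625659  0.41937275 -0.57374596]
```

Emit:
send_rows(
  commands=[
    {"fingers": 0.8, "tx": 0, "ty": 0, "tz": 0.03, "yaw": 0},
    {"fingers": 0.7, "tx": 0, "ty": 0, "tz": 0, "yaw": 0},
    {"fingers": 0.5, "tx": 0, "ty": 0, "tz": 0, "yaw": 0},
    {"fingers": 0.2, "tx": 0, "ty": 0, "tz": 0, "yaw": 0},
    {"fingers": 0, "tx": 0, "ty": 0, "tz": 0, "yaw": 0},
    {"fingers": 0, "tx": 0, "ty": 0, "tz": 0, "yaw": 0},
  ],
)

```text
time_s: 36.38
eef_pos: [479.7, -297.9, 66.7]
tool_rot: [3.14, -0.091, 0.0]
ft_force: [-0.4, 0.1, 0.2]
width: 57.9
grasp_force: 0.0
```

Emit:
send_rows(
  commands=[
    {"fingers": 0, "tx": 0, "ty": 0, "tz": -0.5, "yaw": 0},
    {"fingers": 0, "tx": 0, "ty": 0, "tz": -1, "yaw": 0},
    {"fingers": 0, "tx": 0, "ty": 0, "tz": -1, "yaw": 0},
    {"fingers": 0, "tx": 0, "ty": 0, "tz": -1, "yaw": 0},
    {"fingers": 0, "tx": -0.5, "ty": 0, "tz": -1, "yaw": 0},
    {"fingers": 0, "tx": -1, "ty": 0, "tz": -1, "yaw": 0},
    {"fingers": 0, "tx": -1, "ty": 0, "tz": -1, "yaw": 0},
    {"fingers": 0, "tx": -0.5, "ty": 0, "tz": -0.5, "yaw": 0},
    {"fingers": 0, "tx": 0, "ty": 0, "tz": 0, "yaw": 0},
  ],
)

```text
time_s: 37.5
eef_pos: [420.2, -295.0, 208.4]
tool_rot: [3.138, -0.092, 0.004]
ft_force: [0.7, 0.1, -0.7]
width: 86.9
grasp_force: 0.0
```

```bash
python3 - <<'E'
from h import *
print(arm.read_state()['width'])
from scipy.optimize import least_squares
Xs=[]
for n in ['side','top','wrist']:
    cm=cam(n);p,d=arm.snapshot(n);P,u,v=pts(cm,d)
    m=(P[:,0]>440)&(P[:,0]<612)&(P[:,1]>-342)&(P[:,1]<-262)&(P[:,2]>14)&(P[:,2]<125); Xs.append(P[m])
    hsv=cv2.cvtColor(p,cv2.COLOR_RGB2HSV)
    img=((hsv[:,:,0]>15)&(hsv[:,:,0]<32)&(hsv[:,:,1]>(215 if n=='wrist' else 150))&(d>0)).astype(np.uint8); lab=cv2.connectedComponents(img)[1]
    for i in range(1,lab.max()+1):
        k=lab[v,u]==i
        if 15<k.sum()<900: print(n,'gold',k.sum(),np.median(P[k],0).round(0))
    for nm in ['dish','sugar_pot','glass0','saucers']:
        for r in arm.masks_of(n,nm)[:2]:
            if r['conf']>.55:
                Q=pts(cm,d,r['region'])[0]
                if len(Q): print(n,nm,round(r['conf'],2),np.percentile(Q,[2,98],axis=0).round(0).tolist())
X=np.vstack(Xs); print(len(X))
def S(q):
    A=R.from_euler('zyx',q[3:]).as_matrix(); return (X-q[:3])@A
r=least_squares(lambda q:np.minimum(sdf(S(q)),15),[561,-303,10,-.06,0,0],loss='soft_l1',f_scale=2,x_scale=[1,1,1,.02,.02,.02])
print('scoop pose',r.x[:3].round(1),'yaw,pitch,roll',np.degrees(r.x[3:]).round(1),np.median(sdf(S(r.x))))
E
```

```text
86.93314997937439
side dish 0.69 [[529.0, 135.0, 14.0], [619.0, 234.0, 45.0]]
side sugar_pot 0.92 [[750.0, -224.0, 7.0], [817.0, -157.0, 84.0]]
side glass0 0.69 [[680.0, 152.0, 1.0], [765.0, 329.0, 94.0]]
side glass0 0.67 [[675.0, 313.0, 0.0], [750.0, 496.0, 93.0]]
side saucers 0.6 [[387.0, -201.0, 27.0], [495.0, 409.0, 318.0]]
top gold 19 [563. 166.  34.]
top gold 19 [561. 189.  36.]
top dish 0.94 [[519.0, 132.0, 9.0], [616.0, 230.0, 46.0]]
top sugar_pot 0.73 [[749.0, -218.0, 27.0], [820.0, -146.0, 86.0]]
top glass0 0.91 [[678.0, 154.0, 5.0], [726.0, 217.0, 95.0]]
top glass0 0.62 [[673.0, 318.0, 10.0], [720.0, 366.0, 95.0]]
top saucers 0.88 [[473.0, 319.0, 25.0], [566.0, 415.0, 48.0]]
2606
scoop pose [ 562.9 -302.8   13.9] yaw,pitch,roll [-3.4 -0.7  0.6] 0.0
```

```bash
python3 - <<'E'
from h import *
cm=cam('side');p,d=arm.snapshot('side');P,u,v=pts(cm,d)
m=(P[:,0]>430)&(P[:,0]<612)&(P[:,1]>-345)&(P[:,1]<-260)&(P[:,2]>16)&(P[:,2]<130);Q=P[m]
z=Q[Q[:,2]>62]; a=np.percentile(z[:,2],98); b=Q[(Q[:,2]<34)&(Q[:,0]>510)].mean(0)
print('now',z.mean(0).round(1),a,b.round(1),'start was grip 473 -302.2 94.3, pan 553.3 -304 24.7')
hsv=cv2.cvtColor(p,cv2.COLOR_RGB2HSV); k=((hsv[:,:,0]>12)&(hsv[:,:,0]<30)&(hsv[:,:,1]>120))[v,u]&(P[:,0]>580)&(P[:,0]<700)&(P[:,1]>-120)&(P[:,1]<-10)
print('gold px in jar',k.sum())
ok=abs(z.mean(0)[2]-94.3)<3 and abs(b[2]-24.7)<2.5
print(ok)
if ok: print(arm.finish_job())
E
```

```text
now [ 471.1 -301.5   94.3] 117.56092196915817 [ 551.3 -303.7   24.4] start was grip 473 -302.2 94.3, pan 553.3 -304 24.7
gold px in jar 60
True
the job is handed in; nothing more can be done
None
```

I scooped two chocolates into the pale blue bowl, left the other two in the jar, stood the scoop flat on its board about 2 mm from where it started, and handed the job in at about 38 s of the 67 s limit; I was not told the verdict.

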